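Clamp a wooden block in the sprung hold-down jig

TASK

Lay the wooden packing block flat in the nest of the hold-down jig, between its four corner locators. Then turn the jig's handle by its knob, anticlockwise, up over the cam until it drops into the low notch and its foot holds the block down. Feel for the drop and do not force the handle against its end stop; leave the other things on the bench where they are.

Things in the scene. Friction and masses are not known exactly. Their poses are not given: they have to be found in the camera images.
- wood_block: loose plain wooden packing block, 45 mm (own x) x 95 mm (own y) x 32 mm tall, about 0.11 kg; origin at the centre of its underside. It starts lying flat on the worktop.
- jig: hold-down jig, fixed: grey plate 124 (own x) x 215 (own y) x 10 mm thick; origin on the worktop under the handle's pivot, own +y points from the nest to the pivot. At the pivot stand a dark cam ring (radius 43 mm) and the hub, 92 mm tall. Opposite the knob is the hold-down finger: crosswise foot bar 60 mm long, 118 mm from the pivot, at first 4 mm higher than the top of a seated block.
- nest (a point): centre of the nest floor, 125 mm from the pivot towards the jig's -y, 10 mm above the worktop, axes as the jig's. The block lies here with its length along the jig's x. Four L-shaped corner locators, 12 mm tall, enclose 100 x 50 mm (2.5 mm play a side); between them the long sides are open for 80 mm.
- pivot (a point): on the handle's vertical axis, 10 mm above the worktop. The cam: level track, ramp that lifts the handle 8 mm, short ridge, drop of 12 mm into the notch, end stop. The ring is set differently each time: ramp begins at q 0.1 to 1.05, drop at q 0.85 to 1.77, stop 0.1 rad (10 mm at the knob) later. Spring and weight press the handle down with 10 N; it drops unless held up.
- handle (a joint): handle angle q, rad, grows anticlockwise from above; starts 0 to 0.1 (finger clear of the nest). The upright black knob, 22 mm thick, is 105 mm from the pivot, in direction 0.211 + q rad anticlockwise from the jig's +x; at first it reaches from 72 to 117 mm above the worktop, with a 26 mm round flange (top at 74 mm) and a 20 mm wide arm (top at 70 mm) under it.
- end_stop (a joint): slip of the end stop, rad, 0 as found; friction holds the stop on the cam ring, and more than about 15 N of turning force at the knob pushes it out of place. Turning takes 1 to 3 N at the knob on the level, 3 to 8 N on the ramp, 0 to 3 N from ridge to stop. To let the handle drop, push the knob with a finger or keep it loosely between the fingers.
- grease_tin: bystander, to be left alone: grey round tin with a lid, 66 mm across, 52 mm tall
- oil_bottle: bystander, to be left alone: small white oil bottle with a spout, 46 mm across, 131 mm tall
- torch: bystander, to be left alone: blue pocket torch standing on end, 42 mm across, 111 mm tall
- small_spanner: bystander, to be left alone: small open-end spanner lying flat, 30x154x6 mm
- spanner: bystander, to be left alone: larger open-end spanner lying flat, 38x189x6 mm
- small_carton: bystander, to be left alone: small red carton, 45x62x26 mm
- bolt: bystander, to be left alone: hexagon bolt standing on its head, 27x23x52 mm
There are look-alikes about, which are no part of the job. Of the things like the wood_block, leave any that is green; of the rest the smaller one is meant.

How it is judged:
On the way, in this order (a step that is already met when the one before it is completed fails the run):
1. the block lies seated in the nest while the handle is still open (x of wood_block in the frame of nest between -0.006 and 0.006 m and y of wood_block in the frame of nest between -0.006 and 0.006 m and z of wood_block in the frame of nest below 0.003 m and angle between the y axis of wood_block and the x axis of jig, either way round below 0.12 rad and angle between wood_block's own z axis and vertical below 0.05 rad and value of joint handle below 0.35 rad), for 0.2 s.
2. the handle has been turned (more than 0.6 rad) after the block was seated (value of joint handle above 0.6 rad), for 0.05 s.
At the end, for the whole second after the job is handed in: The block lies flat in the nest (within 6 mm of its centre, 3 mm of its floor, 7 degrees of its line), the handle is turned more than 0.8 rad and has dropped into the notch, so that the jig with its foot clamps the block (contact force over 6 N; only its weight otherwise), all at rest (x of wood_block in the frame of nest between -0.006 and 0.006 m and y of wood_block in the frame of nest between -0.006 and 0.006 m and z of wood_block in the frame of nest below 0.003 m and angle between the y axis of wood_block and the x axis of jig, either way round below 0.12 rad and angle between wood_block's own z axis and vertical below 0.05 rad and value of joint handle above 0.8 rad and contact force between jig and wood_block above 6 N and velocity of joint handle between -0.05 and 0.05 rad/s and linear speed of wood_block below 0.02 m/s); the robot touches nothing.
It fails at once if the end stop is forced out of place (more than 0.04 rad) (value of joint end_stop above 0.04 rad).
It fails at once if another thing on the bench is pushed more than 30 mm (distance of any of grease_tin, oil_bottle, torch, small_spanner, spanner, small_carton, bolt from where it was at the start of the episode above 0.03 m).
It also fails if it takes over 72 s, if anything falls off the work surface, if the arm or the gripper's body presses on something with over 40 N, if the wrist force passes 120 N, or if a joint passes its speed limit or range.

ROBOT

A 7-joint arm with a two-finger parallel gripper is mounted at the origin on a cart in front of the work surface, level with it; the furniture and walls round the work are solid. World frame = base frame: x ahead of the robot, y to its left, z up, the work surface at z = 0. Lengths are in m, angles in rad, forces in N, time in s.
With the tool pointing down it reaches from about 0.425 to 0.825 m from the base axis. Payload 3.6 kg.
Tool frame: the origin (TCP) lies midway between the tips of the shut fingers; the grasp point (between the pads) lies 19 mm behind it (robot.grasp_offset is the distance from the TCP to the grasp point, in m); z points along the fingers, y is the direction in which the jaws open and shut (so a half turn about z gives the same grasp; the last joint's range is limited). The gripper opens to 93 mm and grips with 3 to 60 N. Pads are 15 mm wide; open, the fingers measure 128 mm over their backs; the gripper's body (75 mm by 188 mm) begins 65 mm behind the grasp point.
Start: joints at [-1.327, 0.615, -0.013, 1.423, 0.008, 1.103, -0.04], TCP at [0.174, 0.626, 0.219] pointing down, gripper open.
Joint ranges: [-3.12, 3.12], [-0.3, 2.06], [-1.34, 1.32], [0.26, 2.42], [-1.36, 4.5], [0.01, 1.98], [-2.84, 2.84]. Speed limits (rad/s): [2.79, 2.79, 3.14, 3.14, 3.14, 3.14, 3.14].

INTERFACE

Orientations are given as a unit quaternion [x, y, z, w].
In Python, from workcell import robot gives the robot as it stands.
- The arm moves only by the shell command python3 -m inch 'ROWS'. ROWS is JSON, a list of rows, each a list of 7 numbers: the shift along the tool's x, y, z in mm, then the turn, a rotation vector about the tool's x, y, z in degrees, then the opening, from -1 (shut) to 1 (fully open), so that 0 is half open. A call has exactly 10 rows; each row is the pose to reach, as a shift and turn from the pose commanded when the call began, along the tool's axes at that moment; what a row does not reach only later rows make up. A row lasts 1/12 s, in which the tool goes at most 41.7 mm and 7.16 degrees, less where a joint would pass 70% of its speed; a pose out of reach is approached as far as the arm can. A call with a gripper value outside its range is refused whole. The fingers move at their own pace and stop on an object; the grip force is fixed at half the most. Time passes only in rows, so rows that repeat a pose let the fingers close, or fill a call up. It gives the time, the measured TCP pose, the force and the opening at its end, in the units of the state.
- robot.observe(): the state, without advancing time (a new reading comes with each control period).
- robot.read_camera(name): name is "scene" or "top" or "wrist"; returns the picture (420x560x3 uint8, red, green, blue); there is no depth.
- robot.camera_params(name): a dict with "intrinsics" (3x3 intrinsics, pixels), "pose" (4x4, takes a point from camera to world coordinates). Camera axes: x right, y down, z forward; pixel columns grow to the right and rows downward; lengths in m; the calibration is good to about 2 mm. The wrist camera is an equidistant fisheye: a pixel r from the principal point sees the ray r / f radians off the axis. A picture is of the moment at which its call begins: read the wrist's pose just before it. camera_params takes no time and is no camera call; for the wrist camera it gives the pose at the moment of the call.
- robot.job_done(): hands the job in, once; it reports no verdict.
The state is a dict: "time_s": time; "q": joint angles; "joint_velocities": joint speeds; "tau": joint torques, N m; "eef_pos": TCP position; "orientation": TCP orientation; "force": force on the tool from outside, world axes, zero at the start; "wrist_torque": the same for the moment, N m; "gripper_width": finger opening in m.
Only numpy, scipy, OpenCV 4.12 (cv2) and the standard library are available. Lean on these libraries where they do the work, as an engineer would, in place of code of your own. Each camera call takes 0.05 s, during which the arm holds its last target.

## Working session

There is one attempt and no reset: what is moved stays moved. The work goes in short steps, Python scripts to look and compute and a shell command to move; the robot and the scene stay as the last step left them, time stands still between calls to the robot, and variables do not carry over. Pictures are saved under pics/ and viewed, and the job is handed in when it is done.

```bash
ls; mkdir -p pics; cat > h.py <<'E'
import numpy as np,cv2
from workcell import robot
def snap(n,f):
    p=robot.camera_params(n); im=robot.read_camera(n); cv2.imwrite(f'pics/{f}.png',cv2.cvtColor(np.array(im),cv2.COLOR_RGB2BGR)); np.savez(f'pics/{f}.npz',K=p['intrinsics'],T=p['pose'],fish=(n=='wrist')); return im
def ray(f,u,v,z):
    d=np.load(f'pics/{f}.npz');K=d['K'];T=d['T']
    a=(u-K[0,2])/K[0,0];b=(v-K[1,2])/K[1,1]
    if d['fish']:
        r=np.hypot(a,b);s=np.sin(r)/r if r>1e-9 else 1;dr=np.array([a*s,b*s,np.cos(r)])
    else: dr=np.array([a,b,1.])
    w=T[:3,:3]@dr;o=T[:3,3];return o+w*(z-o[2])/w[2]
def proj(f,P):
    d=np.load(f'pics/{f}.npz');K=d['K'];T=d['T']
    c=T[:3,:3].T@(np.array(P)-T[:3,3])
    if d['fish']:
        r=np.hypot(c[0],c[1]);t=np.arctan2(r,c[2]);a,b=c[0]/r*t,c[1]/r*t
    else:a,b=c[0]/c[2],c[1]/c[2]
    return np.array([K[0,0]*a+K[0,2],K[1,1]*b+K[1,2]])
E
python3 - <<'E'
from h import *
for n in ['top','scene','wrist']: snap(n,n+'0'); print(n,robot.camera_params(n))
o=robot.observe();print(o)
E
```

```text
pics
top {'intrinsics': array([[399.93888726,   0.        , 281.04628156],
       [  0.        , 399.93888726, 209.28873306],
       [  0.        ,   0.        ,   1.        ]]), 'pose': array([[-2.74222722e-02, -9.89650281e-01,  1.40855745e-01,
         3.54195949e-01],
       [-9.99623594e-01,  2.72656891e-02, -3.04178856e-03,
        -3.53289218e-01],
       [-8.30222052e-04, -1.40886139e-01, -9.90025458e-01,
         1.32878210e+00],
       [ 0.00000000e+00,  0.00000000e+00,  0.00000000e+00,
         1.00000000e+00]])}
scene {'intrinsics': array([[422.84747078,   0.        , 277.87465064],
       [  0.        , 422.84747078, 202.55642736],
       [  0.        ,   0.        ,   1.        ]]), 'pose': array([[ 0.61749672, -0.3009581 ,  0.72672005, -0.30916639],
       [-0.78625512, -0.26245349,  0.55939347, -1.02261481],
       [ 0.02237621, -0.91681099, -0.39869401,  0.53858857],
       [ 0.        ,  0.        ,  0.        ,  1.        ]])}
wrist {'intrinsics': array([[325.1922621 ,   0.        , 277.45518813],
       [  0.        , 325.1922621 , 208.68750275],
       [  0.      
[... 290 characters left out ...]
'time_s': 0.15, 'q': array([-1.32650835,  0.61571077, -0.01263582,  1.42447879,  0.00815318,
        1.10338435, -0.04042708]), 'joint_velocities': array([-0.00060018, -0.00242585,  0.00100511, -0.00388995,  0.00061855,
        0.00263885, -0.00023708]), 'tau': array([ 5.88854455e-04, -4.59349215e+01,  2.09334400e-01, -1.65943801e+01,
       -6.11042348e-02,  1.81049982e-02,  1.67467683e-04]), 'eef_pos': array([0.17370322, 0.62575923, 0.21775558]), 'orientation': array([ 1.34942844e-01,  9.90852914e-01, -9.59482441e-04, -1.04425736e-04]), 'force': array([-0.46857427, -0.76191666,  0.1205425 ]), 'wrist_torque': array([0.06022712, 0.04677452, 0.0280876 ]), 'gripper_width': 0.09306140181327398}
```

View pics/top0.png

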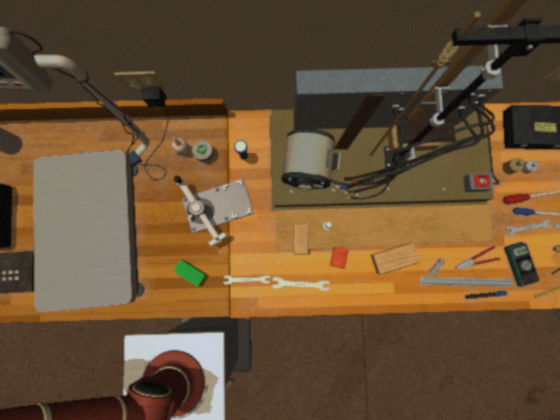

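View pics/scene0.png

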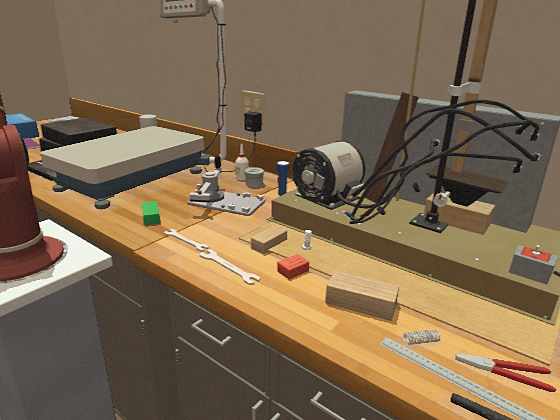

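View pics/wrist0.png

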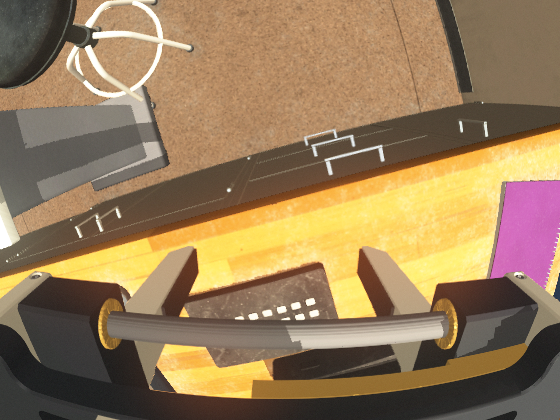

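```bash
python3 - <<'E'
from h import *
im=cv2.imread('pics/top0.png')
c=cv2.resize(im[140:300,160:360],None,fx=4,fy=3.75,interpolation=cv2.INTER_CUBIC);cv2.imwrite('pics/c1.png',cv2.resize(im[150:290,165:345],None,fx=4.25,fy=4.25,interpolation=cv2.INTER_CUBIC))
s=cv2.imread('pics/scene0.png');cv2.imwrite('pics/c2.png',cv2.resize(s[140:290,140:330],None,fx=4,fy=4,interpolation=cv2.INTER_CUBIC))
for n,u,v,z in [('block',301,239,.032),('green',190,273,.032),('large',397,258,.04),('hub',198,205,.09),('knob',179,181,.1)]: print(n,ray('top0',u,v,z).round(3))
E
```

```text
block [ 0.44  -0.419  0.032]
green [ 0.341 -0.06   0.032]
large [ 0.37  -0.724  0.04 ]
hub [ 0.551 -0.097  0.09 ]
knob [ 0.627 -0.04   0.1  ]
```

View pics/c1.png

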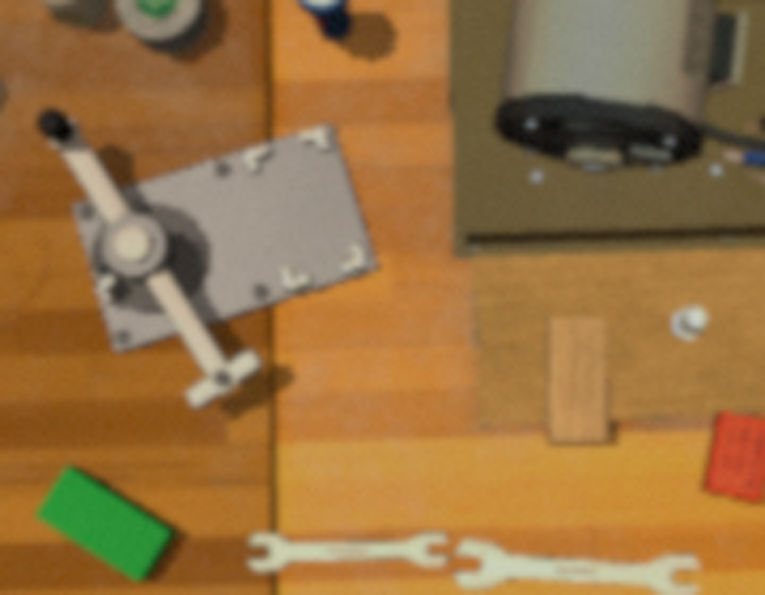

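View pics/c2.png

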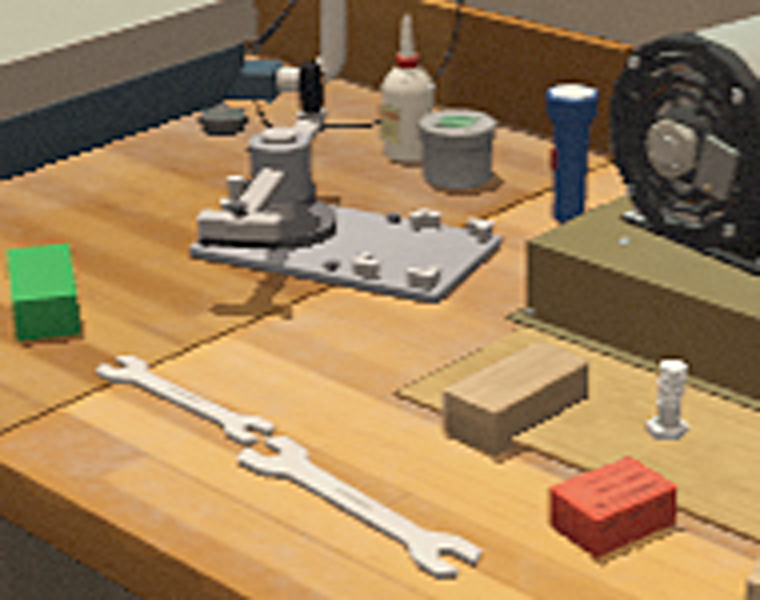

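```bash
python3 - <<'E'
from h import *
f=lambda u,v,z:ray('top0',165+u/4.25,150+v/4.25,z).round(4)
print('plate',[f(u,v,.01)[:2] for u,v in [(72,205),(332,125),(377,267),(115,350)]])
print('block',[f(u,v,.032)[:2] for u,v in [(550,317),(606,317),(606,440),(550,440)]])
print('hub',f(132,242,.092)[:2],'knob',f(55,124,.117)[:2],'foot',f(222,378,.05)[:2])
for n,u,v,z in [('bottle',180,141,.131),('tin',203,150,.052),('torch',241,146,.111),('bolt',328,225,.05),('carton',340,257,.026),('motorL',288,170,.2),('scannerBR',132,295,.08),('scannerTR',130,152,.08),('motorbaseedge',272,205,.05)]: print(n,ray('top0',u,v,z).round(3))
print('tcp px',proj('wrist0',[.1737,.6258,.2178]))
E
```

```text
plate [array([ 0.5883, -0.027 ]), array([ 0.6469, -0.2325]), array([ 0.5325, -0.2661]), array([ 0.473 , -0.0613])]
block [array([ 0.4872, -0.3994]), array([ 0.486 , -0.4423]), array([ 0.3923, -0.4389]), array([ 0.3935, -0.3964])]
hub [ 0.5449 -0.0917] knob [ 0.6295 -0.0407] foot [ 0.4461 -0.1507]
bottle [ 0.747 -0.05   0.131]
tin [ 0.74  -0.106  0.052]
torch [ 0.732 -0.237  0.111]
bolt [ 0.481 -0.507  0.05 ]
carton [ 0.378 -0.544  0.026]
motorL [ 0.629 -0.38   0.2  ]
scannerBR [0.279 0.106 0.08 ]
scannerTR [0.732 0.124 0.08 ]
motorbaseedge [ 0.551 -0.328  0.05 ]
tcp px [278.45041352 258.05753933]
```

```bash
cat >> h.py <<'E'
from scipy.spatial.transform import Rotation as Ro
def tool(o=None):
    o=o or robot.observe(); return np.array(o['eef_pos']),Ro.from_quat(o['orientation']).as_matrix()
def to(P,R=None,o=None):
    p,R0=tool(o)
    return ((R0 if R is None else R).T@(np.array(P)-p)*1000).round(1)
E
python3 - <<'E'
from h import *
for P in [(.30,.55,.31),(.42,.43,.32),(.58,.15,.32),(.6,-.1,.32),(.52,-.3,.32),(.44,-.419,.32)]: print(to(P))
E
```

```text
[-142.   -39.4  -92.2]
[-289.7 -123.  -102. ]
[-518.7 -350.  -101.5]
[-604.9 -585.5 -101.1]
[-581.3 -799.6 -100.7]
[-536.  -935.7 -100.4]
```

```bash
python3 -m inch '[[-28,-8,-20,0,0,0,1],[-58,-16,-40,0,0,0,1],[-86,-24,-60,0,0,0,1],[-114,-32,-80,0,0,0,1],[-142,-40,-95,0,0,0,1],[-172,-57,-100,0,0,0,1],[-202,-74,-101,0,0,0,1],[-232,-91,-102,0,0,0,1],[-261,-107,-102,0,0,0,1],[-290,-123,-102,0,0,0,1]]'
```

```text
time_s: 0.98
eef_pos: [0.4213, 0.4287, 0.3205]
orientation: [0.135, 0.991, -0.0, -0.0]
force: [0.3, 0.6, 0.4]
gripper_width: 0.093
```

```bash
python3 -m inch '[[-25,-25,0,0,0,0,1],[-50,-50,0,0,0,0,1],[-76,-75,0,0,0,0,1],[-102,-100,0,0,0,0,1],[-128,-126,0,0,0,0,1],[-153,-152,0,0,0,0,1],[-178,-177,0,0,0,0,1],[-204,-203,0,0,0,0,1],[-229,-229,0,0,0,0,1],[-242,-264,0,0,0,0,1]]'
python3 -m inch '[[-14,-37,0,0,0,0,1],[-27,-72,0,0,0,0,1],[-40,-107,0,0,0,-2,1],[-53,-142,0,0,0,-4,1],[-66,-180,0,0,0,-6,1],[-72,-200,0,0,0,-8,1],[-70,-235,0,0,0,-10,1],[-66,-270,0,0,0,-12,1],[-62,-300,0,0,0,-13,1],[-62,-300,0,0,0,-13.5,1]]'
python3 - <<'E'
from h import *
snap('wrist','w1');print(tool(), to((.44,-.419,.3)))
E
```

```text
time_s: 1.82
eef_pos: [0.5847, 0.1102, 0.3195]
orientation: [0.135, 0.991, 0.0, 0.0]
force: [0.1, 0.7, 0.3]
gripper_width: 0.0931
time_s: 2.65
eef_pos: [0.5583, -0.2039, 0.3206]
orientation: [0.024, 1.0, -0.003, -0.002]
force: [-1.4, -0.8, 0.6]
gripper_width: 0.0931
(array([ 0.56017033, -0.19960349,  0.3205089 ]), array([[-0.99906563,  0.04318586, -0.00169027],
       [ 0.04319007,  0.99906364, -0.00254234],
       [ 0.00157889, -0.00261297, -0.99999534]])) [ 110.5 -224.3   21.3]
```

View pics/w1.png

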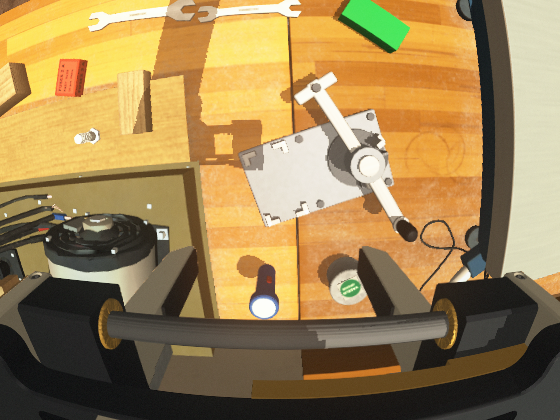

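```bash
python3 - <<'E'
import cv2
im=cv2.imread('pics/w1.png');cv2.imwrite('pics/c3.png',cv2.resize(im[60:250,230:430],None,fx=4,fy=3.15*0+3.15,interpolation=cv2.INTER_CUBIC))
cv2.imwrite('pics/c3.png',cv2.resize(im[68:248,230:430],None,fx=3.3,fy=3.3,interpolation=cv2.INTER_CUBIC))
E
```

```text
(no output)
```

View pics/c3.png

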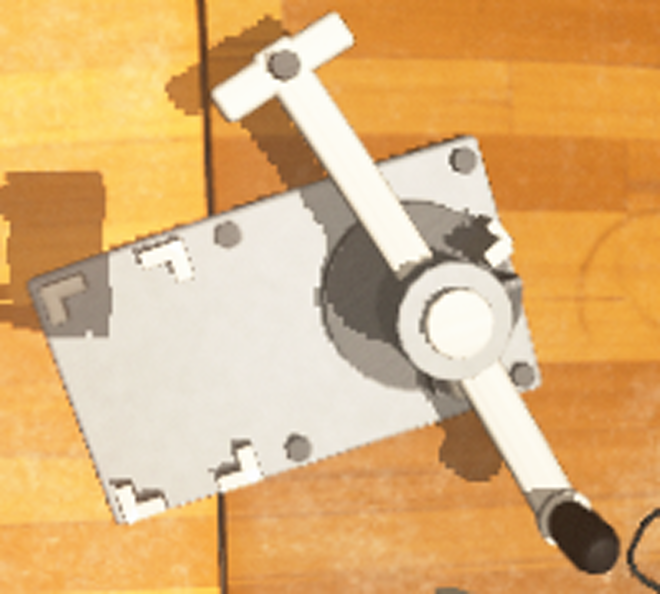

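```bash
python3 - <<'E'
from h import *
f=lambda u,v,z:ray('w1',230+(u+.5)/3.3-.5,68+(v+.5)/3.3-.5,z)
c=np.array([f(u,v,.01)[:2] for u,v in [(28,279),(472,137),(540,385),(120,522)]]);print(c.round(4))
for a,b in [(0,1),(1,2),(2,3),(3,0)]:
    d=c[b]-c[a];print(np.hypot(*d).round(4),np.degrees(np.arctan2(d[1],d[0])).round(2))
print('hub',f(458,322,.092)[:2],'knob',f(598,545,.117)[:2],'foot',f(284,66,.06)[:2])
# locator top corners
for n,u,v in [('A',35,290),('B',183,243),('C',116,487),('D',258,480)]: print(n,f(u,v,.022)[:2].round(4))
x=lambda u,v,z:ray('w1',u,v,z).round(4)[:2]
print('block top face',[x(u,v,.032) for u,v in [(118,72),(150,70),(147,133),(121,133)]])
E
python3 - <<'E'
import cv2
im=cv2.imread('pics/w1.png');cv2.imwrite('pics/c4.png',cv2.resize(im[55:150,80:190],None,fx=6,fy=6,interpolation=cv2.INTER_CUBIC))
E
```

```text
[[ 0.534  -0.2641]
 [ 0.476  -0.0616]
 [ 0.5922 -0.0268]
 [ 0.6513 -0.2292]]
0.2107 105.98
0.1213 16.64
0.2108 -73.74
0.1224 -163.43
hub [ 0.54680999 -0.09106533] knob [ 0.63157348 -0.03672021] foot [ 0.44728798 -0.15182793]
A [ 0.5376 -0.2598]
B [ 0.5203 -0.1941]
C [ 0.6298 -0.2293]
D [ 0.6294 -0.1643]
block top face [array([ 0.3934, -0.4374]), array([ 0.3994, -0.3839]), array([ 0.4922, -0.396 ]), array([ 0.4873, -0.4401])]
```

View pics/c4.png

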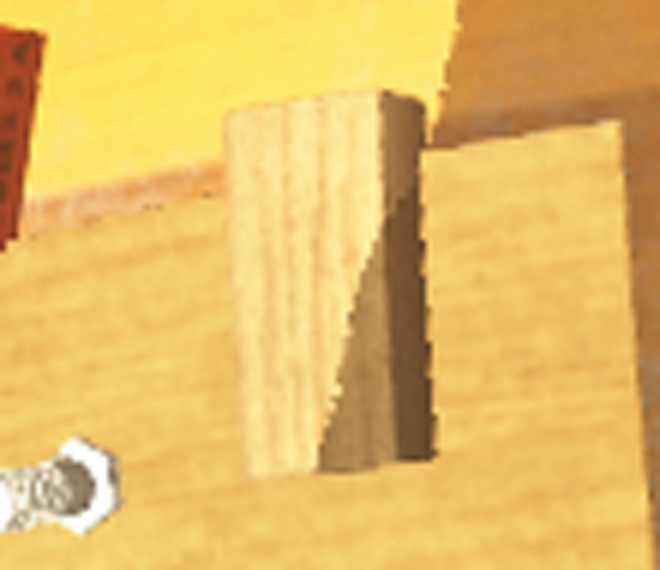

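```bash
python3 -m inch '[[14,-28,0,0,0,0,1],[28,-56,0,0,0,0,1],[42,-84,10,0,0,0,1],[56,-112,30,0,0,0,1],[70,-140,50,0,0,0,1],[84,-168,70,0,0,0,1],[98,-196,80,0,0,0,1],[110,-224,90,0,0,0,1],[110,-224,100,0,0,0,1],[110,-224,100,0,0,0,1]]'
python3 - <<'E'
from h import *
snap('wrist','w2');print(tool())
E
```

```text
time_s: 3.53
eef_pos: [0.443, -0.4145, 0.2181]
orientation: [0.019, 1.0, 0.002, -0.002]
force: [0.7, 1.4, -0.3]
gripper_width: 0.0929
(array([ 0.44496011, -0.41300393,  0.2192713 ]), array([[-0.99939341,  0.03479406, -0.00147718],
       [ 0.03478897,  0.9993891 ,  0.00333863],
       [ 0.00159244,  0.00328522, -0.99999334]]))
```

View pics/w2.png

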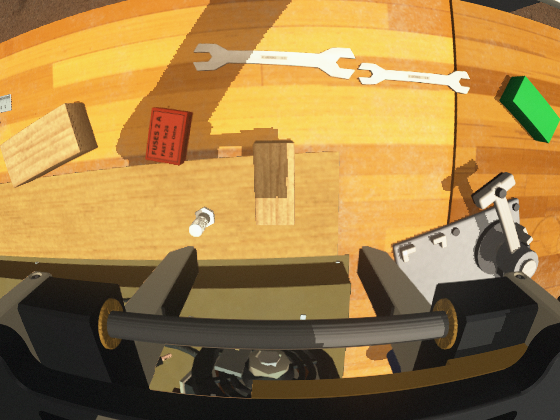

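```bash
python3 - <<'E'
import cv2
im=cv2.imread('pics/w2.png');cv2.imwrite('pics/c5.png',cv2.resize(im[130:235,225:325],None,fx=5.5,fy=5.5,interpolation=cv2.INTER_CUBIC))
E
```

```text
(no output)
```

View pics/c5.png

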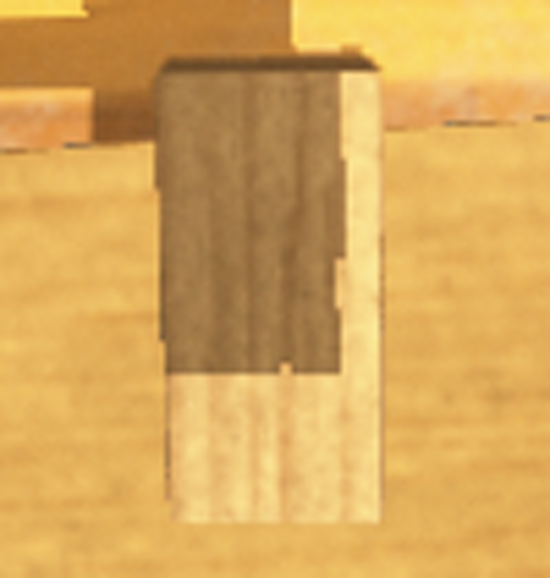

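```bash
python3 - <<'E'
from h import *
c=np.array([ray('w2',225+(u+.5)/5.5-.5,130+(v+.5)/5.5-.5,.032)[:2] for u,v in [(158,71),(381,71),(382,523),(169,523)]]);print(c.round(4),c.mean(0))
for a,b in [(0,1),(1,2),(2,3),(3,0)]:
    d=c[b]-c[a];print(np.hypot(*d).round(4),np.degrees(np.arctan2(d[1],d[0])).round(2))
p,R=tool();print(to([*c.mean(0),.007]),np.degrees(np.arctan2(R[1,0],R[0,0])))
E
```

```text
[[ 0.3943 -0.4392]
 [ 0.3961 -0.3952]
 [ 0.4905 -0.3973]
 [ 0.4888 -0.4421]] [ 0.44241603 -0.41843987]
0.044 87.75
0.0945 -1.31
0.0448 -92.19
0.0945 178.22
[  2.   -6.2 212.3] 178.0063340133162
```

```bash
python3 -m inch '[[2,-6,20,0,0,0,1],[2,-6,50,0,0,0,1],[2,-6,80,0,0,0,1],[2,-6,110,0,0,0,1],[2,-6,140,0,0,0,1],[2,-6,165,0,0,0,1],[2,-6,185,0,0,0,1],[2,-6,200,0,0,0,1],[2,-6,210,0,0,0,1],[2,-6,211,0,0,0,1]]'
python3 -m inch '[[0,0,0,0,0,0,0],[0,0,0,0,0,0,-1],[0,0,0,0,0,0,-1],[0,0,0,0,0,0,-1],[0,0,0,0,0,0,-1],[0,0,0,0,0,0,-1],[0,0,0,0,0,0,-1],[0,0,0,0,0,0,-1],[0,0,0,0,0,0,-1],[0,0,0,0,0,0,-1]]'
python3 -c "
from h import *
p,R=tool();print(p,R)
t=np.radians(16.3)
print(to((.5816,-.2112,.12)))"
```

```text
time_s: 4.42
eef_pos: [0.4437, -0.4178, 0.0083]
orientation: [0.016, 1.0, 0.002, -0.0]
force: [0.0, 0.5, 0.1]
gripper_width: 0.0931
time_s: 5.25
eef_pos: [0.4426, -0.4198, 0.0098]
orientation: [0.017, 1.0, 0.001, -0.0]
force: [-0.2, 1.3, 2.1]
gripper_width: 0.0448
[ 0.44255103 -0.41983769  0.00984943] [[-9.99392760e-01  3.48438350e-02 -1.38366185e-04]
 [ 3.48436744e-02  9.99392244e-01  1.02978115e-03]
 [ 1.74163617e-04  1.02433464e-03 -9.99999460e-01]]
[-131.7  213.5 -110. ]
```

```bash
python3 -m inch '[[0,0,-25,0,0,0,-1],[0,0,-60,0,0,0,-1],[-16,26,-95,0,0,-2,-1],[-34,56,-110,0,0,-4,-1],[-52,85,-110,0,0,-7,-1],[-70,114,-110,0,0,-10,-1],[-88,143,-110,0,0,-13,-1],[-106,172,-110,0,0,-16,-1],[-122,198,-110,0,0,-18.3,-1],[-132,213,-110,0,0,-18.3,-1]]'
python3 -m inch '[[0,0,0,0,0,0,-1],[0,0,0,0,0,0,-1],[0,0,0,0,0,0,-1],[0,0,0,0,0,0,-1],[0,0,0,0,0,0,-1],[0,0,0,0,0,0,-1],[0,0,0,0,0,0,-1],[0,0,0,0,0,0,-1],[0,0,0,0,0,0,-1],[0,0,0,0,0,0,-1]]'
python3 - <<'E'
from h import *
snap('wrist','w3');p,R=tool();print(p,R,np.degrees(np.arctan2(R[1,0],R[0,0])),to((.5816,-.2112,.12)))
E
```

```text
time_s: 6.08
eef_pos: [0.5841, -0.2074, 0.1193]
orientation: [-0.145, 0.989, 0.001, 0.001]
force: [-0.2, -0.3, -1.3]
gripper_width: 0.0444
time_s: 6.92
eef_pos: [0.5818, -0.2123, 0.1197]
orientation: [-0.142, 0.99, 0.0, -0.0]
force: [0.2, 0.4, -1.4]
gripper_width: 0.0444
[ 0.58182086 -0.21224838  0.11967901] [[-9.59874093e-01 -2.80431317e-01 -5.21044641e-05]
 [-2.80431316e-01  9.59874094e-01 -1.47397128e-05]
 [ 5.41472024e-05  4.63455021e-07 -9.99999999e-01]] -163.71405127645443 [-0.1  1.1 -0.3]
```

View pics/w3.png

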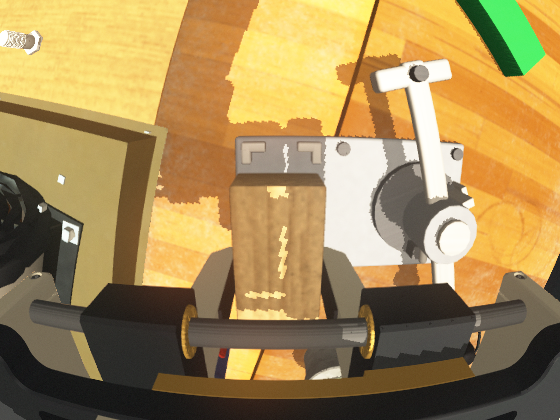

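```bash
python3 - <<'E'
import cv2
im=cv2.imread('pics/w3.png');cv2.imwrite('pics/c6.png',cv2.resize(im[125:205,220:360],None,fx=5.5,fy=5.5,interpolation=cv2.INTER_CUBIC))
E
```

```text
(no output)
```

View pics/c6.png

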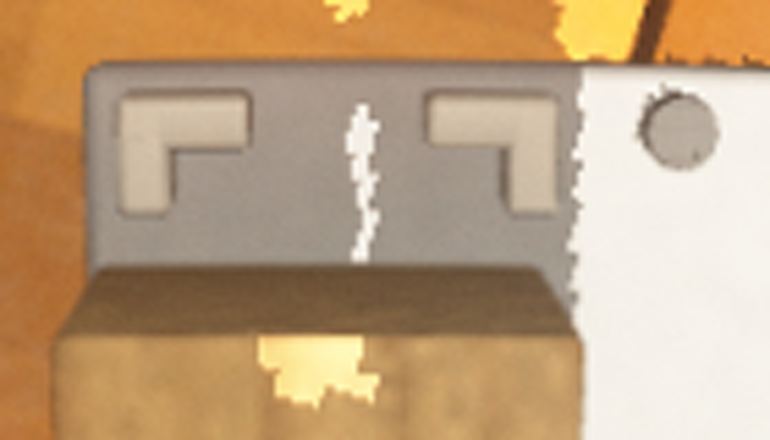

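```bash
python3 - <<'E'
from h import *
f=lambda u,v,z:ray('w3',220+(u+.5)/5.5-.5,125+(v+.5)/5.5-.5,z)
t=np.radians(16.3);X=np.array([np.cos(t),np.sin(t)]);Y=np.array([-X[1],X[0]]);N=np.array([.5816,-.2112])
for n,u,v,z in [('L',170,143,.022),('R',506,143,.022),('Lo',120,95,.022),('Ro',558,95,.022),('pl',90,65,.01),('bl',100,268,.11),('br',540,268,.11),('tl',55,337,.142),('tr',581,337,.142)]:
    d=f(u,v,z)[:2]-N;print(n,np.round([d@X,d@Y],4))
p,R=tool();d=p[:2]-N;print('tcp',[d@X,d@Y])
E
```

```text
L [-0.0494 -0.0245]
R [-0.0495  0.0255]
Lo [-0.0567 -0.0318]
Ro [-0.0568  0.0332]
pl [-0.0603 -0.0378]
bl [-0.0475 -0.0244]
br [-0.0475  0.02  ]
tl [-0.0478 -0.0243]
tr [-0.0479  0.0197]
tcp [np.float64(-8.226155524546929e-05), np.float64(-0.0010682320689570986)]
```

```bash
python3 -m inch '[[-0.5,3,5,0,0,0,-1],[-0.5,3,15,0,0,0,-1],[-0.5,3,28,0,0,0,-1],[-0.5,3,42,0,0,0,-1],[-0.5,3,55,0,0,0,-1],[-0.5,3,66,0,0,0,-1],[-0.5,3,74,0,0,0,-1],[-0.5,3,80,0,0,0,-1],[-0.5,3,82,0,0,0,-1],[-0.5,3,82,0,0,0,-1]]'
python3 - <<'E'
from h import *
snap('wrist','w4');p,R=tool();print(p)
im=cv2.imread('pics/w4.png');cv2.imwrite('pics/c7.png',cv2.resize(im[125:265,200:360],None,fx=4.2,fy=4.2,interpolation=cv2.INTER_CUBIC))
E
```

```text
time_s: 7.8
eef_pos: [0.5813, -0.2091, 0.0372]
orientation: [-0.142, 0.99, 0.0, -0.0]
force: [0.3, -0.7, -1.2]
gripper_width: 0.045
[ 0.58171384 -0.2093342   0.03777144]
```

View pics/c7.png

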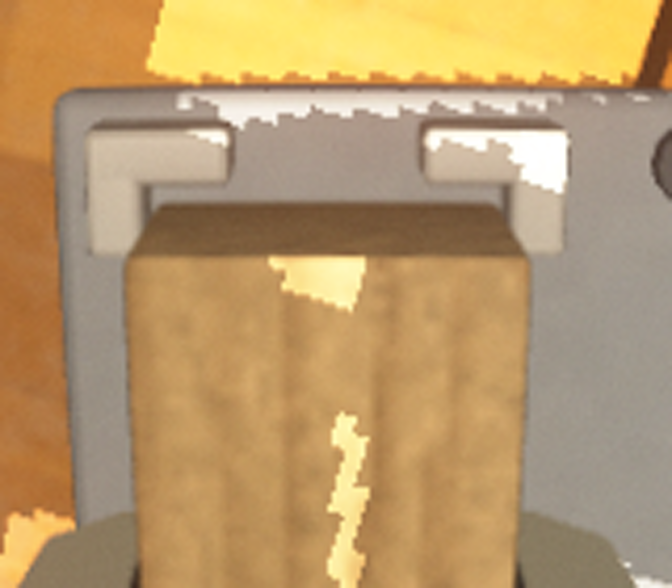

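```bash
python3 - <<'E'
from h import *
f=lambda u,v,z:ray('w4',200+(u+.5)/4.2-.5,125+(v+.5)/4.2-.5,z)
t=np.radians(16.3);X=np.array([np.cos(t),np.sin(t)]);Y=np.array([-X[1],X[0]]);N=np.array([.5816,-.2112])
for n,u,v,z in [('L',138,183,.022),('R',512,183,.022),('bl',158,205,.028),('br',500,205,.028),('tl',127,258,.06),('tr',529,258,.06)]:
    d=f(u,v,z)[:2]-N;print(n,np.round([d@X,d@Y],4))
E
```

```text
L [-0.049  -0.0249]
R [-0.0491  0.026 ]
bl [-0.0471 -0.0215]
br [-0.0472  0.0236]
tl [-0.0475 -0.021 ]
tr [-0.0475  0.0229]
```

```bash
python3 -m inch '[[-0.6,-0.4,2,0,0,0,-1],[-0.6,-0.4,5,0,0,0,-1],[-0.6,-0.4,8,0,0,0,-1],[-0.6,-0.4,11,0,0,0,-1],[-0.6,-0.4,14,0,0,0,-1],[-0.6,-0.4,16,0,0,0,-1],[-0.6,-0.4,17,0,0,0,-1],[-0.6,-0.4,17.5,0,0,0,-1],[-0.6,-0.4,17.5,0,0,0,-1],[-0.6,-0.4,17.5,0,0,0,-1]]'
```

```text
time_s: 8.68
eef_pos: [0.5823, -0.2095, 0.0203]
orientation: [-0.142, 0.99, -0.0, 0.0]
force: [-0.7, 0.8, -1.5]
gripper_width: 0.0447
```

```bash
python3 -m inch '[[0,0,0,0,0,0,0.3],[0,0,0,0,0,0,0.6],[0,0,0,0,0,0,0.7],[0,0,0,0,0,0,0.7],[0,0,0,0,0,0,0.7],[0,0,0,0,0,0,0.7],[0,0,-10,0,0,0,0.7],[0,0,-30,0,0,0,0.7],[0,0,-60,0,0,0,0.7],[0,0,-90,0,0,0,0.7]]'
python3 -m inch '[[0,0,-25,0,0,0,0.7],[0,0,-50,0,0,0,0],[0,0,-75,0,0,0,-1],[0,0,-100,0,0,0,-1],[0,0,-130,0,0,0,-1],[0,0,-150,0,0,0,-1],[0,0,-150,0,0,0,-1],[0,0,-150,0,0,0,-1],[0,0,-150,0,0,0,-1],[0,0,-150,0,0,0,-1]]'
python3 - <<'E'
from h import *
snap('wrist','w5');p,R=tool();print(p)
E
```

```text
time_s: 9.52
eef_pos: [0.5816, -0.2092, 0.1111]
orientation: [-0.142, 0.99, 0.0, -0.001]
force: [0.8, -0.9, 0.7]
gripper_width: 0.0792
time_s: 10.35
eef_pos: [0.5811, -0.209, 0.2586]
orientation: [-0.142, 0.99, 0.001, -0.002]
force: [0.0, -0.3, -0.1]
gripper_width: 0.0238
[ 0.58123347 -0.20906444  0.25846962]
```

View pics/w5.png

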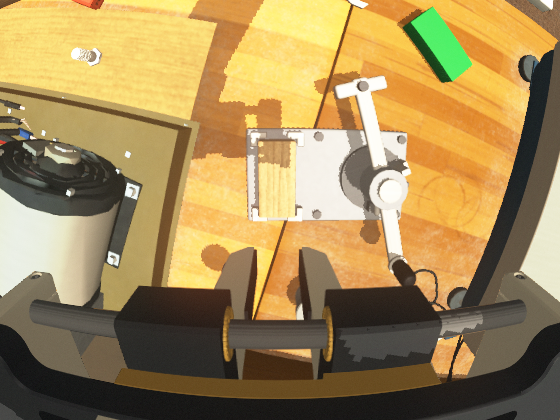

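```bash
python3 - <<'E'
from h import *
im=cv2.imread('pics/w5.png');cv2.imwrite('pics/c8.png',cv2.resize(im[120:300,240:440],None,fx=3.8,fy=3.3*0+3.3,interpolation=cv2.INTER_CUBIC) if 0 else cv2.resize(im[115:295,240:440],None,fx=3.3,fy=3.3,interpolation=cv2.INTER_CUBIC))
E
```

```text
(no output)
```

View pics/c8.png

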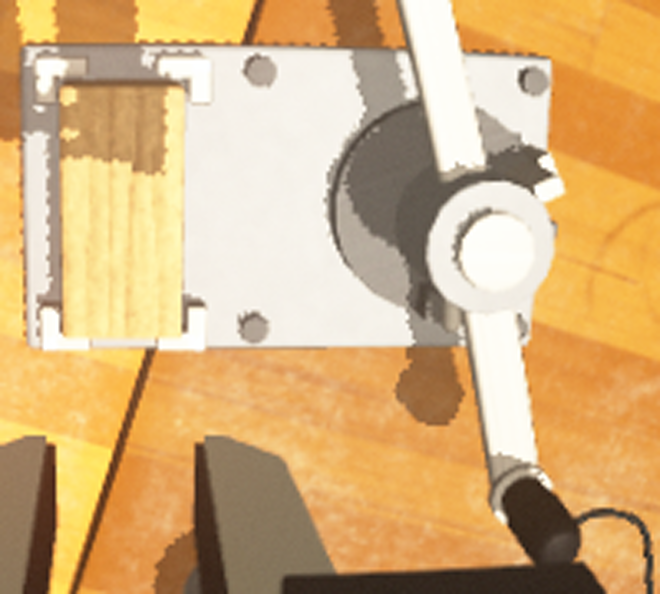

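```bash
python3 - <<'E'
from h import *
f=lambda u,v,z:ray('w5',240+(u+.5)/3.3-.5,115+(v+.5)/3.3-.5,z)
t=np.radians(16.3);X=np.array([np.cos(t),np.sin(t)]);Y=np.array([-X[1],X[0]]);N=np.array([.5816,-.2112])
for n,u,v,z in [('tl',62,86,.042),('tr',184,82,.042),('br',184,338,.042),('bl',62,338,.042),('LocL',40,345,.022),('LocR',208,345,.022),('LocTL',37,60,.022),('LocTR',210,60,.022),('knobtop',560,545,.117),('hub',495,250,.092),('stop',550,180,.05)]:
    w=f(u,v,z)[:2];d=w-N;print(n,np.round([d@X,d@Y],4),w.round(4))
p,R=tool();print(p,R.round(3),robot.observe()['q'])
E
```

```text
tl [-0.0469 -0.0212] [ 0.5425 -0.2447]
tr [-0.0484  0.0224] [ 0.5289 -0.2033]
br [0.0478 0.0237] [ 0.6208 -0.1751]
bl [ 0.0478 -0.0224] [ 0.6337 -0.2193]
LocL [ 0.0574 -0.0324] [ 0.6458 -0.2262]
LocR [0.0574 0.0345] [ 0.627 -0.162]
LocTL [-0.0551 -0.0316] [ 0.5376 -0.257 ]
LocTR [-0.0551  0.0332] [ 0.5194 -0.1948]
knobtop [0.0996 0.1535] [ 0.6341 -0.0359]
hub [0.0004 0.1247] [ 0.547  -0.0914]
stop [-0.0167  0.1604] [ 0.5206 -0.0619]
[ 0.58123347 -0.20906444  0.25846962] [[-0.96  -0.281 -0.003]
 [-0.281  0.96   0.001]
 [ 0.003  0.002 -1.   ]] [ 0.27542498  0.53206708  0.05761716  1.4631299  -0.03191076  1.15088687
  2.19332596]
```

```bash
cat >> h.py <<'E'
PV=np.array([.5467,-.0913]);J=np.radians(16.3)
def plan(q,gap,z,dyaw=0):
    "TCP pose for tool +x pushing the knob at handle angle q; gap = TCP to knob centre; prints shift and turn in tool axes"
    a=J+.211+q; K=PV+.105*np.array([np.cos(a),np.sin(a)]); T=np.array([-np.sin(a),np.cos(a)])
    P=K-gap*T; p,R=tool()
    yaw=np.arctan2(R[1,0],R[0,0]); d=np.degrees((a+np.pi/2-yaw+np.pi)%(2*np.pi)-np.pi)
    return to([*P,z]),'turn z',round(-d,1)
E
python3 -c "
from h import *
print(plan(.07,.035,.19),plan(.07,.035,.088))"
```

```text
(array([-110.7,  118.1,   68.4]), 'turn z', np.float64(73.9)) (array([-111. ,  117.9,  170.4]), 'turn z', np.float64(73.9))
```

```bash
python3 -m inch '[[-11,12,0,0,0,7,-1],[-22,24,0,0,0,14,-1],[-33,36,5,0,0,21,-1],[-44,48,15,0,0,28,-1],[-56,60,25,0,0,35,-1],[-68,72,35,0,0,42,-1],[-80,84,45,0,0,49,-1],[-92,96,55,0,0,56,-1],[-104,108,65,0,0,63,-1],[-111,118,68,0,0,70,-1]]'
python3 - <<'E'
from h import *
snap('wrist','w6');print(tool(),plan(.07,.035,.088),robot.observe()['gripper_width'])
E
```

```text
time_s: 11.23
eef_pos: [0.6549, -0.0627, 0.1886]
orientation: [0.454, 0.891, -0.001, -0.003]
force: [-0.3, -0.1, -0.6]
gripper_width: 0.0001
(array([ 0.6556404 , -0.05867639,  0.18830103]), array([[-0.58877153,  0.8082831 , -0.00514893],
       [ 0.80827425,  0.58879154,  0.00415313],
       [ 0.00638855, -0.0017165 , -0.99997812]])) (array([ -4.5,  -4.5, 100.3]), 'turn z', np.float64(3.7)) 0.0006303272803516546
```

View pics/w6.png

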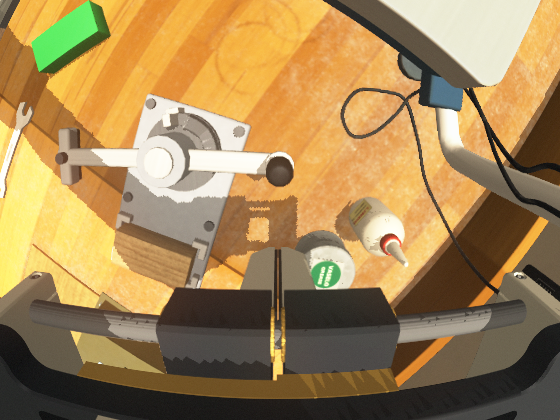

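```bash
python3 -m inch '[[-1,-1,5,0,0,3.7,-1],[-1,-1,20,0,0,3.7,-1],[-1,-1,38,0,0,3.7,-1],[-1,-1,56,0,0,3.7,-1],[-1,-1,72,0,0,3.7,-1],[-1,-1,86,0,0,3.7,-1],[-1,-1,95,0,0,3.7,-1],[-1,-1,99,0,0,3.7,-1],[-1,-1,100,0,0,3.7,-1],[-1,-1,100,0,0,3.7,-1]]'
python3 - <<'E'
from h import *
print(tool(),plan(.07,.035,.088),plan(.07,.02,.088),robot.observe()['force'])
E
```

```text
time_s: 12.12
eef_pos: [0.6556, -0.0668, 0.0923]
orientation: [0.48, 0.877, -0.0, 0.0]
force: [1.2, 0.1, 1.3]
gripper_width: 0.0004
(array([ 0.6555689 , -0.06679715,  0.09234513]), array([[-5.38936956e-01,  8.42346075e-01,  2.19489369e-04],
       [ 8.42346029e-01,  5.38936999e-01, -2.79458198e-04],
       [-3.53691458e-04,  3.42756479e-05, -9.99999937e-01]])) (array([ 2.6, -0. ,  4.3]), 'turn z', np.float64(0.2)) (array([17.6,  0. ,  4.3]), 'turn z', np.float64(0.2)) [1.22618238 0.08042629 1.26787097]
```

```bash
python3 -m inch '[[2,0,3,0,0,0,-1],[4,0,3.5,0,0,0,-1],[6,0,3.5,0,0,0,-1],[8,0,3.5,0,0,0,-1],[10,0,3.5,0,0,0,-1],[12,0,3.5,0,0,0,-1],[14,0,3.5,0,0,0,-1],[16,0,3.5,0,0,0,-1],[17.5,0,3.5,0,0,0,-1],[17.5,0,3.5,0,0,0,-1]]'
python3 - <<'E'
from h import *
def st():
    o=robot.observe();p,R=tool(o);r=p[:2]-PV
    # angle of knob if in contact with gap g
    F=R.T@o['force'];print(p.round(4),'Ftool',F.round(1))
st();print(plan(.07,.02,.088))
snap('wrist','w7');im=cv2.imread('pics/w7.png');cv2.imwrite('pics/c9.png',cv2.resize(im[120:300,180:380],None,fx=3,fy=3))
E
```

```text
time_s: 12.95
eef_pos: [0.6458, -0.0511, 0.0886]
orientation: [0.48, 0.877, 0.0, -0.0]
force: [1.0, -0.2, 0.1]
gripper_width: 0.0004
[ 0.6458 -0.0511  0.0886] Ftool [-0.7  0.7 -0.1]
(array([-0.8, -0.2,  0.6]), 'turn z', np.float64(0.2))
```

View pics/w7.png

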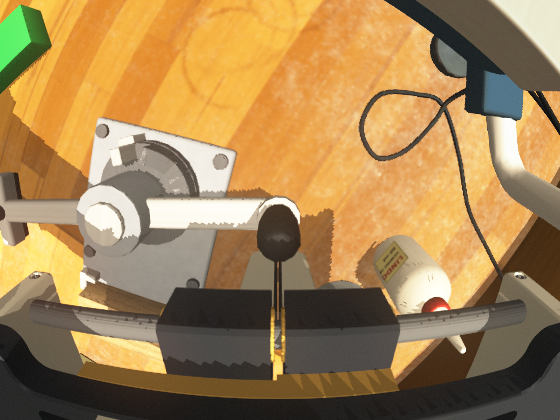

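```bash
python3 - <<'E'
from h import *
im=cv2.imread('pics/w7.png');cv2.imwrite('pics/c10.png',cv2.resize(im[110:260,70:250],None,fx=4,fy=4,interpolation=cv2.INTER_CUBIC))
E
python3 -m inch '[[2,0.3,0,0,0,-1.1,-1],[4,0.6,0,0,0,-2.3,-1],[6.5,0.9,0,0,0,-3.4,-1],[8.5,1.2,0,0,0,-4.6,-1],[10.6,1.4,0,0,0,-5.7,-1],[12.8,1.5,0,0,0,-6.9,-1],[15,1.6,0,0,0,-8,-1],[17,1.7,0,0,0,-9.2,-1],[19.2,1.7,0,0,0,-10.3,-1],[21.2,1.7,0,0,0,-11.5,-1]]'
```

```text
time_s: 13.83
eef_pos: [0.6361, -0.0326, 0.0888]
orientation: [0.389, 0.921, 0.0, 0.0]
force: [1.4, -1.2, 0.2]
gripper_width: 0.0006
```

View pics/c10.png

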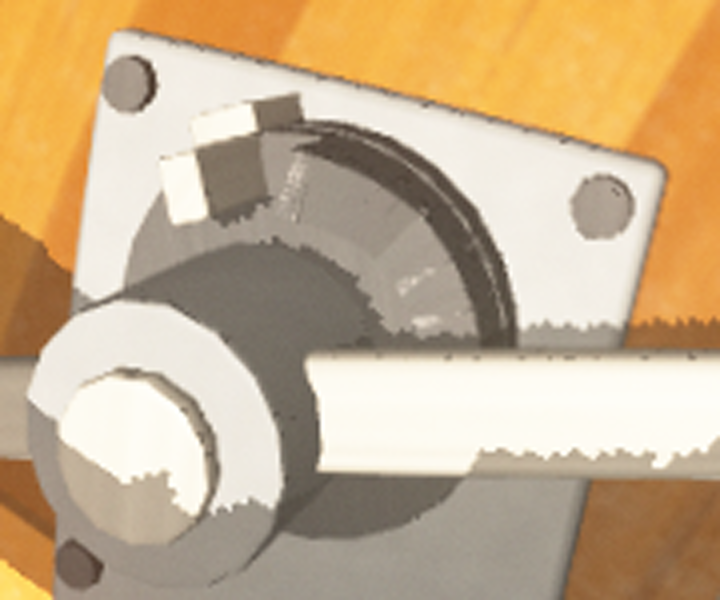

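```bash
cat >> h.py <<'E'
def st():
    o=robot.observe();p,R=tool(o);F=R.T@np.array(o['force']);r=p[:2]-PV
    yaw=np.arctan2(R[1,0],R[0,0])%(2*np.pi);g=.0195
    # handle angle if knob in contact at gap g : |K-P| along tool x
    K=p[:2]+g*R[:2,0]-PV;a=np.arctan2(K[1],K[0])
    print('t',round(o['time_s'],2),'z',p[2].round(4),'Ftool',F.round(1),'q from contact',round(a-J-.211,3),'q from yaw',round(yaw-np.pi/2-J-.211,3),'r',np.hypot(*K).round(4))
E
python3 -c "
from h import *
st()"
python3 -m inch '[[2,0.3,0,0,0,-1.1,-1],[4,0.6,0,0,0,-2.3,-1],[6.5,0.9,0,0,0,-3.4,-1],[8.5,1.2,0,0,0,-4.6,-1],[10.6,1.4,0,0,0,-5.7,-1],[12.8,1.5,0,0,0,-6.9,-1],[15,1.6,0,0,0,-8,-1],[17,1.7,0,0,0,-9.2,-1],[19.2,1.7,0,0,0,-10.3,-1],[21.2,1.7,0,0,0,-11.5,-1]]'
python3 - <<'E'
from h import *
st();snap('wrist','w8')
E
```

```text
t 13.83 z 0.0888 Ftool [-1.8  0.2 -0.2] q from contact 0.269 q from yaw 0.276 r 0.105
time_s: 14.67
eef_pos: [0.6227, -0.0157, 0.0888]
orientation: [0.295, 0.956, 0.0, 0.0]
force: [3.3, 0.0, -0.8]
gripper_width: 0.0006
t 14.67 z 0.0888 Ftool [-2.7  1.9  0.8] q from contact 0.47 q from yaw 0.477 r 0.1053
```

View pics/w8.png

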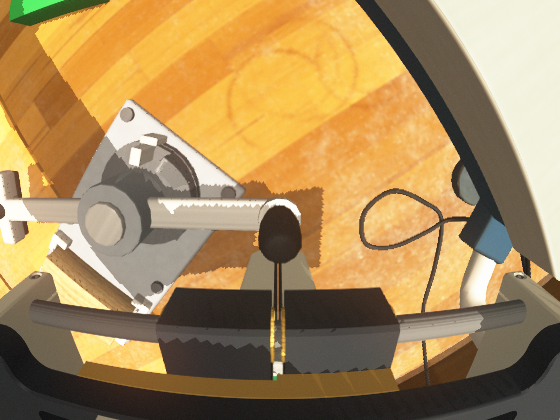

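```bash
python3 -m inch '[[2,0.3,0,0,0,-1.1,-1],[4,0.6,0,0,0,-2.3,-1],[6.5,0.9,0,0,0,-3.4,-1],[8.5,1.2,0,0,0,-4.6,-1],[10.6,1.4,0,0,0,-5.7,-1],[12.8,1.5,0,0,0,-6.9,-1],[15,1.6,0,0,0,-8,-1],[17,1.7,0,0,0,-9.2,-1],[19.2,1.7,0,0,0,-10.3,-1],[21.2,1.7,0,0,0,-11.5,-1]]' >/dev/null
python3 - <<'E'
from h import *
st();snap('wrist','w9')
im=cv2.imread('pics/w9.png');cv2.imwrite('pics/c11.png',cv2.resize(im[100:280,60:310],None,fx=3.2,fy=3.2,interpolation=cv2.INTER_CUBIC))
E
```

```text
t 15.55 z 0.0888 Ftool [-3.9  3.2  0.5] q from contact 0.67 q from yaw 0.677 r 0.1043
```

View pics/c11.png

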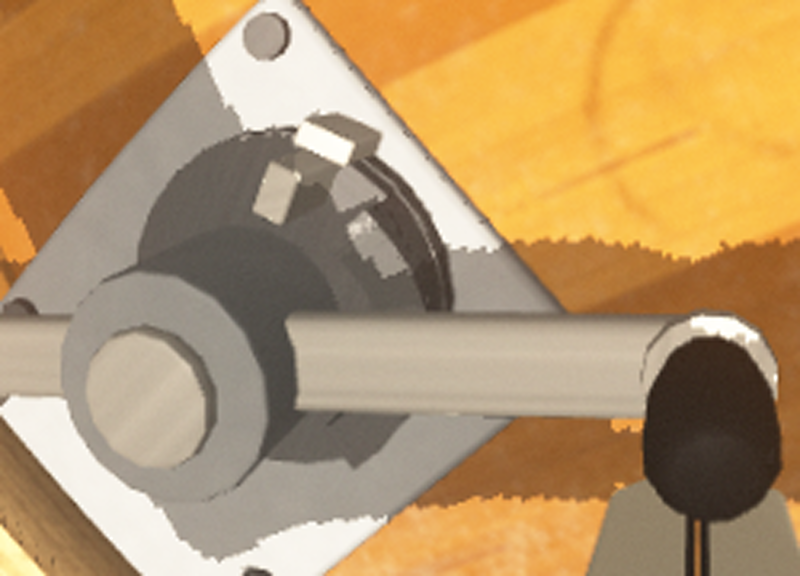

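```bash
python3 -m inch '[[1,0.2,0,0,0,-0.6,-1],[2.1,0.4,0,0,0,-1.1,-1],[3.2,0.5,0,0,0,-1.7,-1],[4.2,0.7,0,0,0,-2.3,-1],[5.3,0.8,0,0,0,-2.9,-1],[6.4,1,0,0,0,-3.4,-1],[7.4,1.1,0,0,0,-4,-1],[8.5,1.2,0,0,0,-4.6,-1],[9.5,1.3,0,0,0,-5.2,-1],[10.6,1.4,0,0,0,-5.7,-1]]' >/dev/null
python3 -c "
from h import *
st()"
python3 -m inch '[[1,0.2,0,0,0,-0.6,-1],[2.1,0.4,0,0,0,-1.1,-1],[3.2,0.5,0,0,0,-1.7,-1],[4.2,0.7,0,0,0,-2.3,-1],[5.3,0.8,0,0,0,-2.9,-1],[6.4,1,0,0,0,-3.4,-1],[7.4,1.1,0,0,0,-4,-1],[8.5,1.2,0,0,0,-4.6,-1],[9.5,1.3,0,0,0,-5.2,-1],[10.6,1.4,0,0,0,-5.7,-1]]' >/dev/null
python3 - <<'E'
from h import *
st();snap('wrist','w10')
im=cv2.imread('pics/w10.png');cv2.imwrite('pics/c12.png',cv2.resize(im[100:280,60:310],None,fx=3.2,fy=3.2,interpolation=cv2.INTER_CUBIC))
E
```

```text
t 16.43 z 0.0886 Ftool [-3.4  0.4 -0.8] q from contact 0.77 q from yaw 0.776 r 0.1041
t 17.27 z 0.0886 Ftool [-2.6  0.4 -0.1] q from contact 0.872 q from yaw 0.875 r 0.1042
```

View pics/c12.png

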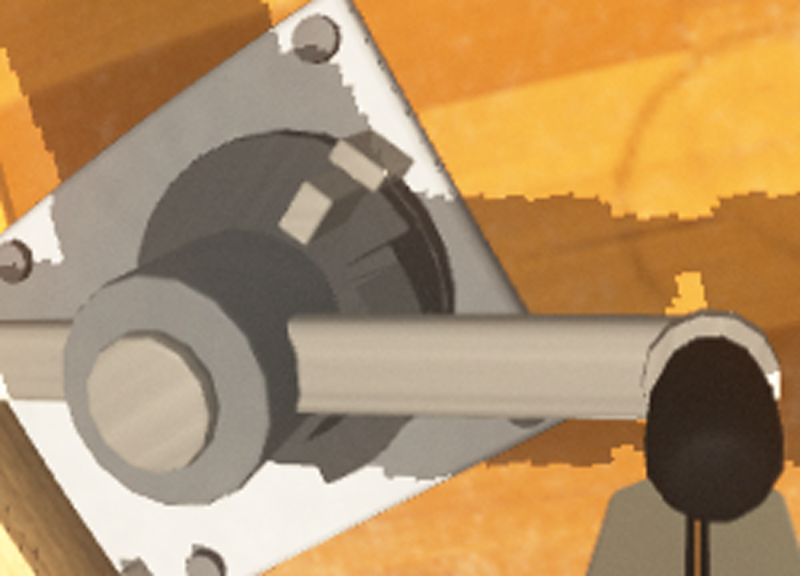

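```bash
python3 -m inch '[[1,0.2,0,0,0,-0.6,-1],[2.1,0.4,0,0,0,-1.1,-1],[3.2,0.5,0,0,0,-1.7,-1],[4.2,0.7,0,0,0,-2.3,-1],[5.3,0.8,0,0,0,-2.9,-1],[6.4,1,0,0,0,-3.4,-1],[7.4,1.1,0,0,0,-4,-1],[8.5,1.2,0,0,0,-4.6,-1],[9.5,1.3,0,0,0,-5.2,-1],[10.6,1.4,0,0,0,-5.7,-1]]' >/dev/null
python3 -c "
from h import *
st()"
python3 -m inch '[[1,0.2,0,0,0,-0.6,-1],[2.1,0.4,0,0,0,-1.1,-1],[3.2,0.5,0,0,0,-1.7,-1],[4.2,0.7,0,0,0,-2.3,-1],[5.3,0.8,0,0,0,-2.9,-1],[6.4,1,0,0,0,-3.4,-1],[7.4,1.1,0,0,0,-4,-1],[8.5,1.2,0,0,0,-4.6,-1],[9.5,1.3,0,0,0,-5.2,-1],[10.6,1.4,0,0,0,-5.7,-1]]' >/dev/null
python3 - <<'E'
from h import *
st();snap('wrist','w11')
im=cv2.imread('pics/w11.png');cv2.imwrite('pics/c13.png',cv2.resize(im[100:280,60:310],None,fx=3.2,fy=3.2,interpolation=cv2.INTER_CUBIC))
E
```

```text
t 18.15 z 0.0888 Ftool [-5.   0.3 -0.2] q from contact 0.965 q from yaw 0.975 r 0.1042
t 18.98 z 0.09 Ftool [-6.3  1.3 -2.9] q from contact 1.041 q from yaw 1.074 r 0.1041
```

View pics/c13.png

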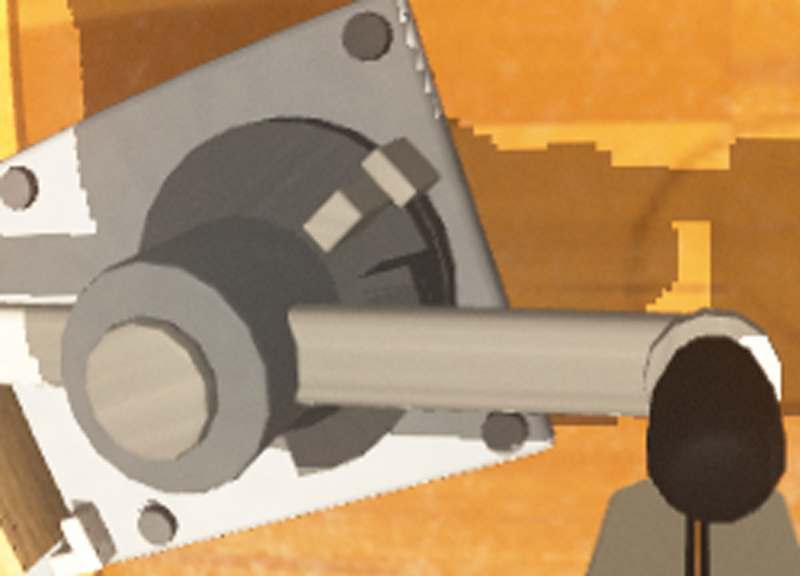

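```bash
for i in 1; do python3 -m inch '[[0.7,0.1,0,0,0,-0.4,-1],[1.4,0.2,0,0,0,-0.8,-1],[2.1,0.4,0,0,0,-1.1,-1],[2.8,0.5,0,0,0,-1.5,-1],[3.5,0.6,0,0,0,-1.9,-1],[4.2,0.7,0,0,0,-2.3,-1],[4.8,0.8,0,0,0,-2.6,-1],[5.3,0.8,0,0,0,-2.9,-1],[5.3,0.8,0,0,0,-2.9,-1],[5.3,0.8,0,0,0,-2.9,-1]]' >/dev/null; done
python3 -c "
from h import *
st()"
python3 -m inch '[[0.7,0.1,0,0,0,-0.4,-1],[1.4,0.2,0,0,0,-0.8,-1],[2.1,0.4,0,0,0,-1.1,-1],[2.8,0.5,0,0,0,-1.5,-1],[3.5,0.6,0,0,0,-1.9,-1],[4.2,0.7,0,0,0,-2.3,-1],[4.8,0.8,0,0,0,-2.6,-1],[5.3,0.8,0,0,0,-2.9,-1],[5.3,0.8,0,0,0,-2.9,-1],[5.3,0.8,0,0,0,-2.9,-1]]' >/dev/null
python3 -c "
from h import *
st()"
```

```text
t 19.87 z 0.0906 Ftool [-7.5  0.3 -4.5] q from contact 1.085 q from yaw 1.125 r 0.1041
t 20.7 z 0.0912 Ftool [-7.6  1.1 -5.1] q from contact 1.122 q from yaw 1.175 r 0.104
```

```bash
python3 -m inch '[[0.7,0.1,0,0,0,-0.4,-1],[1.4,0.2,0,0,0,-0.8,-1],[2.1,0.4,0,0,0,-1.1,-1],[2.8,0.5,0,0,0,-1.5,-1],[3.5,0.6,0,0,0,-1.9,-1],[4.2,0.7,0,0,0,-2.3,-1],[4.8,0.8,0,0,0,-2.6,-1],[5.3,0.8,0,0,0,-2.9,-1],[5.3,0.8,0,0,0,-2.9,-1],[5.3,0.8,0,0,0,-2.9,-1]]' >/dev/null
python3 - <<'E'
from h import *
st();snap('wrist','w12');snap('scene','s12')
im=cv2.imread('pics/w12.png');a=cv2.resize(im[100:280,60:310],None,fx=1.6*2,fy=1.6*2,interpolation=cv2.INTER_CUBIC)
cv2.imwrite('pics/c14.png',a)
im=cv2.imread('pics/s12.png');cv2.imwrite('pics/c15.png',cv2.resize(im[130:230,150:300],None,fx=4.5,fy=4.5,interpolation=cv2.INTER_CUBIC))
E
```

```text
t 21.53 z 0.0917 Ftool [-8.9 -0.3 -8.6] q from contact 1.166 q from yaw 1.226 r 0.104
```

View pics/c14.png

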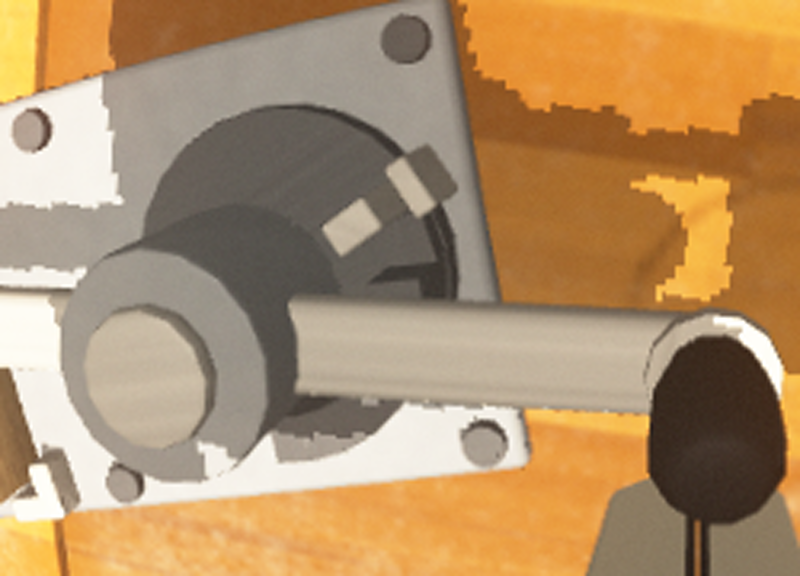

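View pics/c15.png

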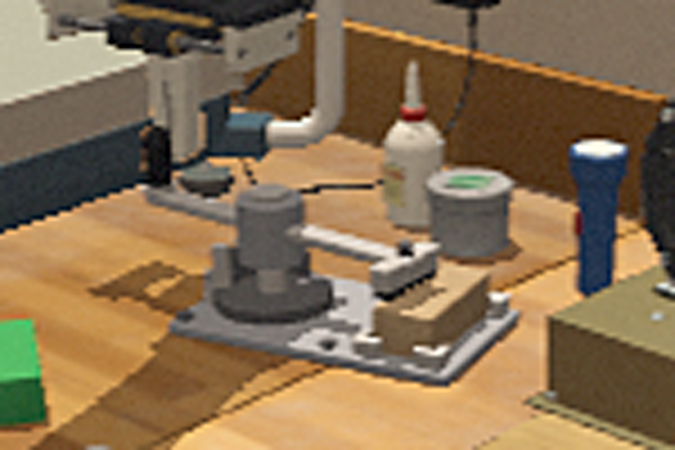

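```bash
python3 -m inch '[[0,0,-2,0,0,0,-1],[0,0,-4,0,0,-0.4,-1],[0.8,0.1,-4,0,0,-0.8,-1],[1.4,0.2,-4,0,0,-1.1,-1],[2.1,0.4,-4,0,0,-1.5,-1],[2.8,0.5,-4,0,0,-1.9,-1],[3.5,0.6,-4,0,0,-2.3,-1],[4.2,0.7,-4,0,0,-2.6,-1],[5,0.8,-4,0,0,-2.9,-1],[5.3,0.8,-4,0,0,-2.9,-1]]' >/dev/null
python3 - <<'E'
from h import *
st()
E
```

```text
t 22.47 z 0.0936 Ftool [-7.   1.6 -1.5] q from contact 1.254 q from yaw 1.277 r 0.1042
```

```bash
python3 -m inch '[[0.7,0.1,0,0,0,-0.4,-1],[1.4,0.2,0,0,0,-0.8,-1],[2.1,0.4,0,0,0,-1.1,-1],[2.8,0.5,0,0,0,-1.5,-1],[3.5,0.6,0,0,0,-1.9,-1],[4.2,0.7,0,0,0,-2.3,-1],[4.8,0.8,0,0,0,-2.6,-1],[5.3,0.8,0,0,0,-2.9,-1],[5.3,0.8,0,0,0,-2.9,-1],[5.3,0.8,0,0,0,-2.9,-1]]' >/dev/null
python3 - <<'E'
from h import *
st();snap('wrist','w13')
im=cv2.imread('pics/w13.png');a=cv2.resize(im[100:280,60:310],None,fx=1.6*2,fy=1.6*2,interpolation=cv2.INTER_CUBIC)
cv2.imwrite('pics/c16.png',a)
E
```

```text
t 23.3 z 0.0941 Ftool [-7.7  1.  -2.5] q from contact 1.291 q from yaw 1.328 r 0.1041
```

View pics/c16.png

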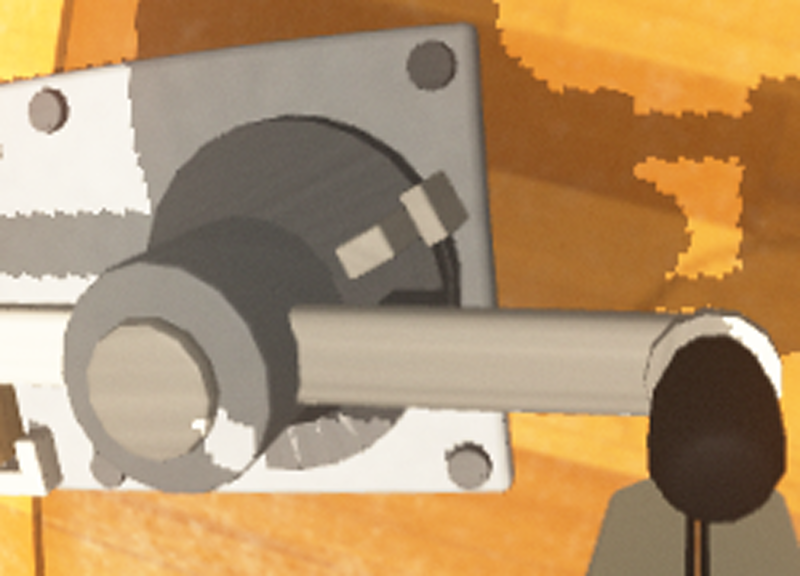

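```bash
python3 -m inch '[[0.7,0.1,-0.5,0,0,-0.4,-1],[1.4,0.2,-1,0,0,-0.8,-1],[2.1,0.4,-1,0,0,-1.1,-1],[2.8,0.5,-1,0,0,-1.5,-1],[3.5,0.6,-1,0,0,-1.9,-1],[4.2,0.7,-1,0,0,-2.3,-1],[4.8,0.8,-1,0,0,-2.6,-1],[5.3,0.8,-1,0,0,-2.9,-1],[5.3,0.8,-1,0,0,-2.9,-1],[5.3,0.8,-1,0,0,-2.9,-1]]' >/dev/null
python3 -c "
from h import *
st()"
```

```text
t 24.18 z 0.095 Ftool [-6.4  0.9 -2.6] q from contact 1.347 q from yaw 1.378 r 0.1042
```

```bash
python3 -m inch '[[0.7,0.1,0,0,0,-0.4,-1],[1.4,0.2,0,0,0,-0.8,-1],[2.1,0.4,0,0,0,-1.1,-1],[2.8,0.5,0,0,0,-1.5,-1],[3.5,0.6,0,0,0,-1.9,-1],[4.2,0.7,0,0,0,-2.3,-1],[4.8,0.8,0,0,0,-2.6,-1],[5.3,0.8,0,0,0,-2.9,-1],[5.3,0.8,0,0,0,-2.9,-1],[5.3,0.8,0,0,0,-2.9,-1]]' >/dev/null
python3 -c "
from h import *
st()"
```

```text
t 25.02 z 0.0955 Ftool [-8.2  1.6 -5. ] q from contact 1.384 q from yaw 1.429 r 0.104
```

```bash
python3 -m inch '[[0.3,0.1,-1,0,0,-0.2,-1],[1,0.2,-1.5,0,0,-0.4,-1],[1.6,0.2,-1.5,0,0,-0.8,-1],[2.2,0.3,-1.5,0,0,-1.1,-1],[2.7,0.4,-1.5,0,0,-1.4,-1],[3.2,0.5,-1.5,0,0,-1.7,-1],[3.7,0.6,-1.5,0,0,-2,-1],[4,0.6,-1.5,0,0,-2.3,-1],[4,0.6,-1.5,0,0,-2.3,-1],[4,0.6,-1.5,0,0,-2.3,-1]]' >/dev/null
python3 - <<'E'
from h import *
st();snap('wrist','w14')
im=cv2.imread('pics/w14.png');a=cv2.resize(im[100:280,60:310],None,fx=1.6*2,fy=1.6*2,interpolation=cv2.INTER_CUBIC)
cv2.imwrite('pics/c17.png',a)
E
```

```text
t 25.85 z 0.0965 Ftool [-5.8  1.8 -5.7] q from contact 1.443 q from yaw 1.469 r 0.1042
```

View pics/c17.png

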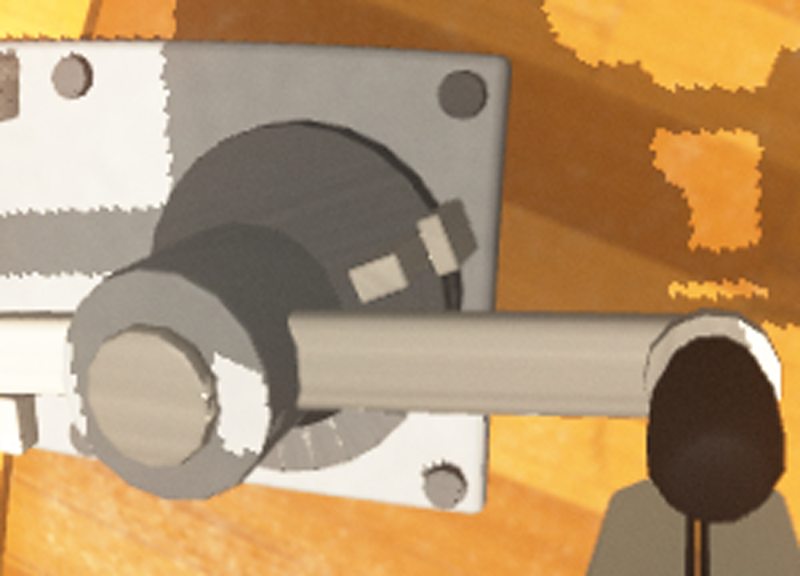

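```bash
python3 -m inch '[[0.4,0,0,0,0,-0.2,-1],[0.8,0.1,0,0,0,-0.4,-1],[1.2,0.2,0,0,0,-0.7,-1],[1.6,0.3,0,0,0,-0.9,-1],[2,0.3,0,0,0,-1.1,-1],[2.4,0.4,0,0,0,-1.4,-1],[2.8,0.5,0,0,0,-1.6,-1],[3.2,0.5,0,0,0,-1.7,-1],[3.2,0.5,0,0,0,-1.7,-1],[3.2,0.5,0,0,0,-1.7,-1]]' >/dev/null
python3 -c "
from h import *
st()"
```

```text
t 26.73 z 0.0949 Ftool [-3.   1.1 -1.7] q from contact 1.504 q from yaw 1.497 r 0.1037
```

```bash
python3 - <<'E'
from h import *
st();snap('wrist','w15');snap('scene','s15')
im=cv2.imread('pics/w15.png');a=cv2.resize(im[100:280,60:310],None,fx=1.6*2,fy=1.6*2,interpolation=cv2.INTER_CUBIC)
cv2.imwrite('pics/c18.png',a)
im=cv2.imread('pics/s15.png');cv2.imwrite('pics/c19.png',cv2.resize(im[130:230,150:300],None,fx=4.5,fy=4.5,interpolation=cv2.INTER_CUBIC))
E
```

```text
t 26.73 z 0.0949 Ftool [-3.   1.1 -1.7] q from contact 1.504 q from yaw 1.497 r 0.1037
```

View pics/c18.png

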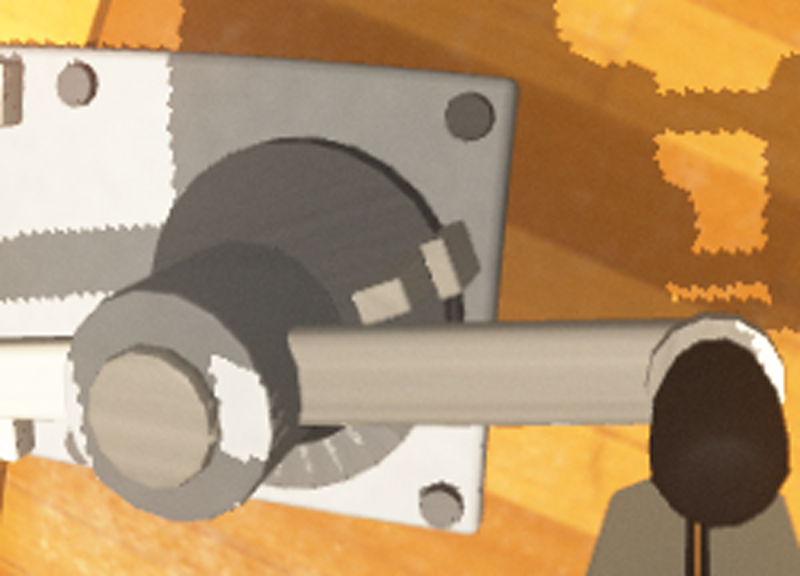

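View pics/c19.png

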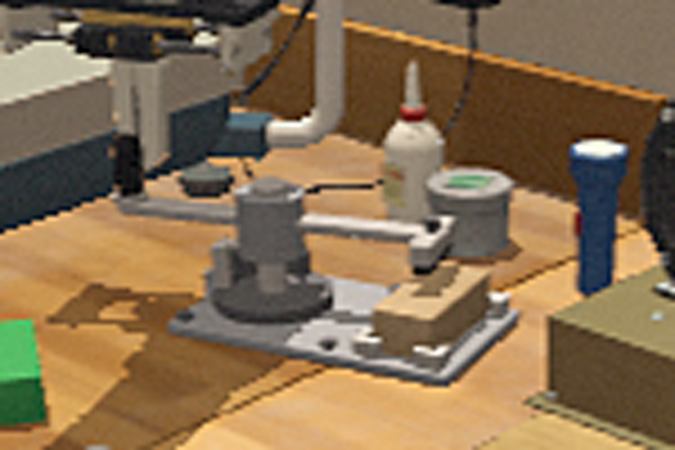

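```bash
python3 -m inch '[[0.4,0,0,0,0,-0.2,-1],[0.8,0.1,0,0,0,-0.4,-1],[1.2,0.2,0,0,0,-0.7,-1],[1.6,0.3,0,0,0,-0.9,-1],[2,0.3,0,0,0,-1.1,-1],[2.4,0.4,0,0,0,-1.4,-1],[2.8,0.5,0,0,0,-1.6,-1],[3.2,0.5,0,0,0,-1.7,-1],[3.2,0.5,0,0,0,-1.7,-1],[3.2,0.5,0,0,0,-1.7,-1]]' >/dev/null
python3 -c "
from h import *
st()"
```

```text
t 27.67 z 0.0949 Ftool [-2.4  1.1  1.4] q from contact 1.533 q from yaw 1.527 r 0.1036
```

```bash
python3 -m inch '[[0.4,0,0,0,0,-0.2,-1],[0.8,0.1,0,0,0,-0.4,-1],[1.2,0.2,0,0,0,-0.7,-1],[1.6,0.3,0,0,0,-0.9,-1],[2,0.3,0,0,0,-1.1,-1],[2.4,0.4,0,0,0,-1.4,-1],[2.8,0.5,0,0,0,-1.6,-1],[3.2,0.5,0,0,0,-1.7,-1],[3.2,0.5,0,0,0,-1.7,-1],[3.2,0.5,0,0,0,-1.7,-1]]' >/dev/null
python3 - <<'E'
from h import *
st();snap('scene','s16')
im=cv2.imread('pics/s16.png');cv2.imwrite('pics/c20.png',cv2.resize(im[130:230,150:300],None,fx=4.5,fy=4.5,interpolation=cv2.INTER_CUBIC))
E
```

```text
t 28.5 z 0.0951 Ftool [-2.5  1.5  0.9] q from contact 1.562 q from yaw 1.557 r 0.1034
```

View pics/c20.png

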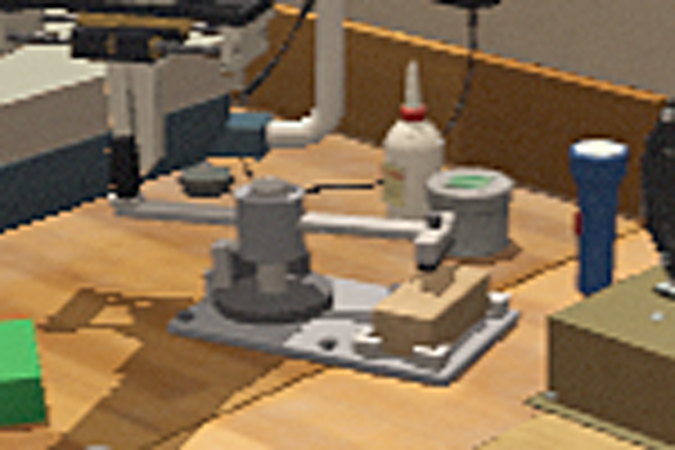

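Still on the ridge (foot lifted, hub top unchanged). Continuing in 3 mm steps.

```bash
python3 -m inch '[[0.4,0,0,0,0,-0.2,-1],[0.8,0.1,0,0,0,-0.4,-1],[1.2,0.2,0,0,0,-0.7,-1],[1.6,0.3,0,0,0,-0.9,-1],[2,0.3,0,0,0,-1.1,-1],[2.4,0.4,0,0,0,-1.4,-1],[2.8,0.5,0,0,0,-1.6,-1],[3.2,0.5,0,0,0,-1.7,-1],[3.2,0.5,0,0,0,-1.7,-1],[3.2,0.5,0,0,0,-1.7,-1]]' >/dev/null
python3 - <<'E'
from h import *
st();snap('scene','s17')
a=cv2.imread('pics/s16.png')[130:230,150:300];b=cv2.imread('pics/s17.png')[130:230,150:300]
cv2.imwrite('pics/c21.png',cv2.resize(np.vstack([a,b])[:, :],None,fx=3,fy=3,interpolation=cv2.INTER_CUBIC))
E
```

```text
t 29.38 z 0.0951 Ftool [-0.   0.8  1.2] q from contact 1.596 q from yaw 1.586 r 0.1033
```

View pics/c21.png

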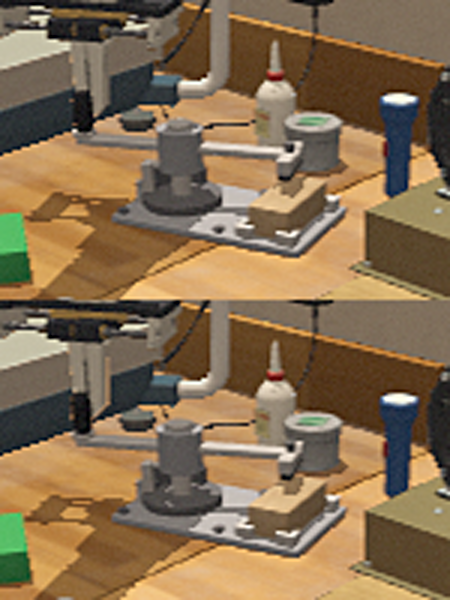

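```bash
python3 -m inch '[[0.4,0,0,0,0,-0.2,-1],[0.8,0.1,0,0,0,-0.4,-1],[1.2,0.2,0,0,0,-0.7,-1],[1.6,0.3,0,0,0,-0.9,-1],[2,0.3,0,0,0,-1.1,-1],[2.4,0.4,0,0,0,-1.4,-1],[2.8,0.5,0,0,0,-1.6,-1],[3.2,0.5,0,0,0,-1.7,-1],[3.2,0.5,0,0,0,-1.7,-1],[3.2,0.5,0,0,0,-1.7,-1]]' >/dev/null
python3 - <<'E'
from h import *
st();snap('scene','s18')
a=cv2.imread('pics/s16.png')[150:215,150:300];b=cv2.imread('pics/s18.png')[150:215,150:300]
cv2.imwrite('pics/c22.png',cv2.resize(np.vstack([a,b])[:, :],None,fx=4,fy=4,interpolation=cv2.INTER_CUBIC))
E
```

```text
t 30.27 z 0.0951 Ftool [-0.3  0.4 -0.4] q from contact 1.626 q from yaw 1.616 r 0.1035
```

View pics/c22.png

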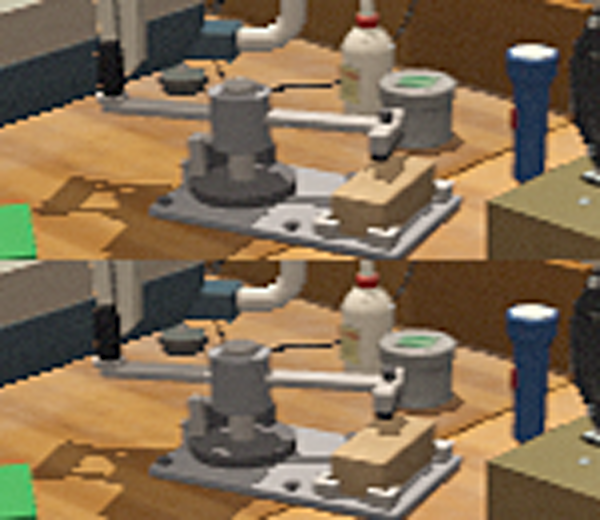

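```bash
python3 -m inch '[[0.4,0,0,0,0,-0.2,-1],[0.8,0.1,0,0,0,-0.4,-1],[1.2,0.2,0,0,0,-0.7,-1],[1.6,0.3,0,0,0,-0.9,-1],[2,0.3,0,0,0,-1.1,-1],[2.4,0.4,0,0,0,-1.4,-1],[2.8,0.5,0,0,0,-1.6,-1],[3.2,0.5,0,0,0,-1.7,-1],[3.2,0.5,0,0,0,-1.7,-1],[3.2,0.5,0,0,0,-1.7,-1]]' >/dev/null
python3 - <<'E'
from h import *
st();snap('wrist','w19')
im=cv2.imread('pics/w19.png');a=cv2.resize(im[100:280,60:310],None,fx=1.6*2,fy=1.6*2,interpolation=cv2.INTER_CUBIC)
cv2.imwrite('pics/c23.png',a)
E
```

```text
t 31.15 z 0.0951 Ftool [-0.2  1.   0.2] q from contact 1.652 q from yaw 1.646 r 0.1034
```

View pics/c23.png

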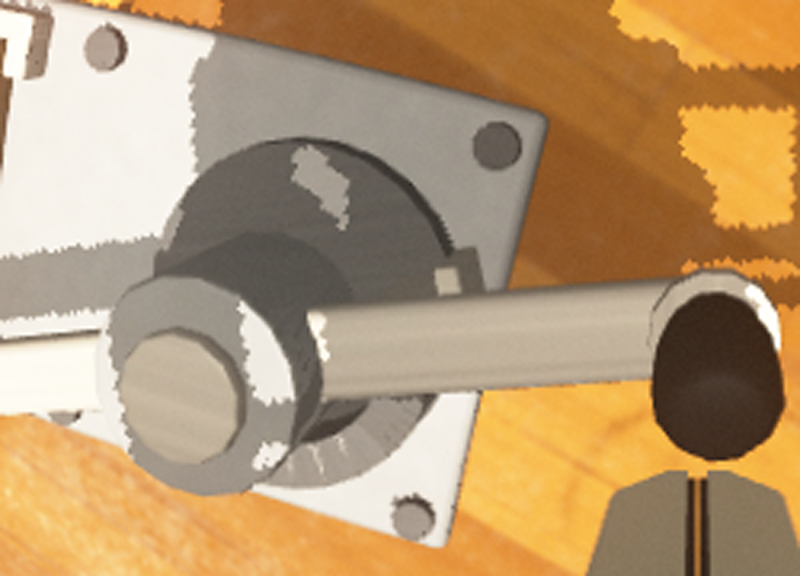

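```bash
python3 - <<'E'
from h import *
snap('scene','s20')
a=cv2.imread('pics/s18.png')[150:215,150:300];b=cv2.imread('pics/s20.png')[150:215,150:300]
cv2.imwrite('pics/c24.png',cv2.resize(np.vstack([a,b])[:, :],None,fx=4,fy=4,interpolation=cv2.INTER_CUBIC))
snap('wrist','w20')
E
```

```text
(no output)
```

View pics/c24.png

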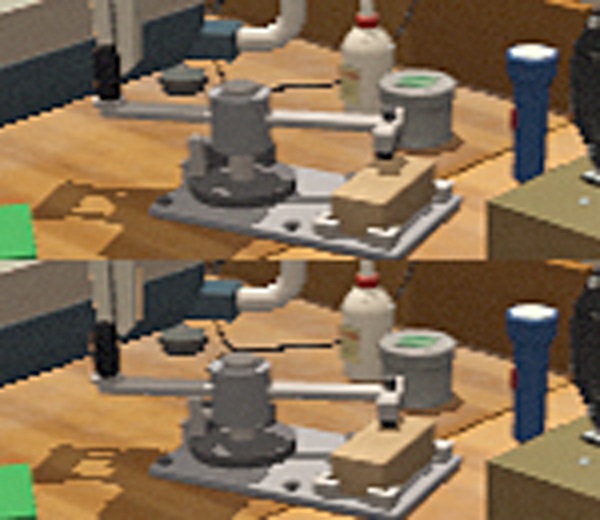

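View pics/w20.png

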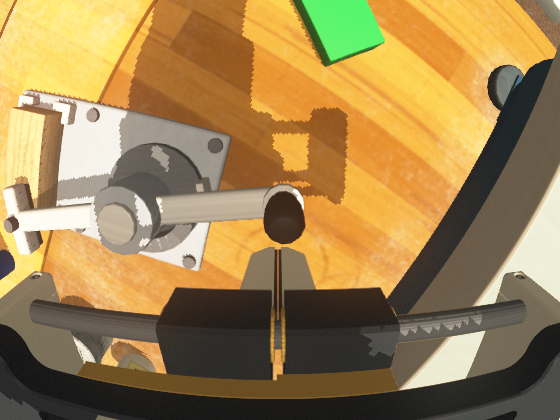

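```bash
python3 -m inch '[[-5,0,0,0,0,0,-1],[-10,0,0,0,0,0,-1],[-18,0,0,0,0,0,-1],[-26,0,-10,0,0,0,-1],[-30,0,-40,0,0,0,-1],[-30,0,-75,0,0,0,-1],[-30,0,-110,0,0,0,-1],[-30,0,-145,0,0,0,-1],[-30,0,-160,0,0,0,-1],[-30,0,-160,0,0,0,-1]]'
python3 - <<'E'
from h import *
snap('wrist','w21');snap('scene','s21');snap('top','t21')
im=cv2.imread('pics/s21.png');cv2.imwrite('pics/c25.png',cv2.resize(im[150:225,170:290],None,fx=6,fy=6,interpolation=cv2.INTER_CUBIC))
E
```

```text
time_s: 32.13
eef_pos: [0.5352, 0.0231, 0.2597]
orientation: [-0.282, 0.959, -0.001, 0.005]
force: [-0.7, -0.3, -0.1]
gripper_width: 0.0004
```

View pics/w21.png

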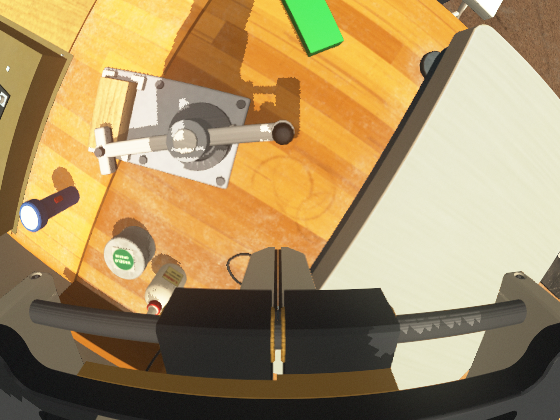

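View pics/c25.png

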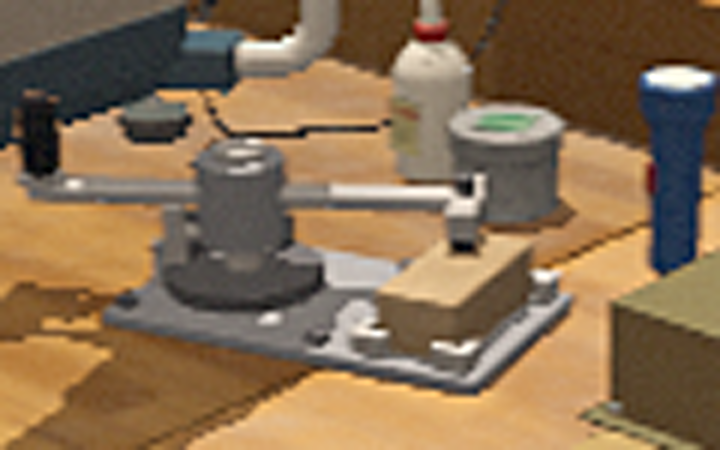

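View pics/t21.png

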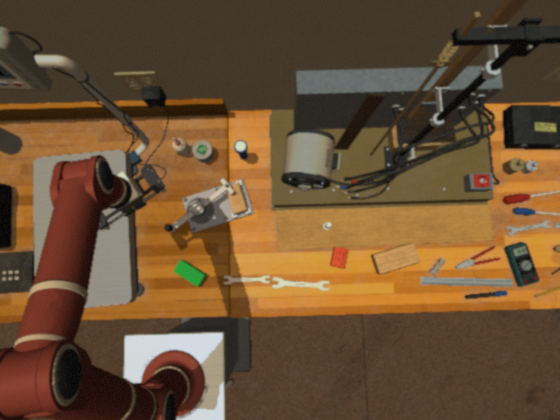

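```bash
python3 - <<'E'
from h import *
im=cv2.imread('pics/w21.png');cv2.imwrite('pics/c26.png',cv2.resize(im[55:215,80:310],None,fx=3.4,fy=3.4,interpolation=cv2.INTER_CUBIC))
im=cv2.imread('pics/s21.png')
def k(f,u,v,z):
    w=ray(f,u,v,z)[:2]-PV;return round(np.hypot(*w),4),round(np.arctan2(w[1],w[0])-J-.211,3)
for z in (.105,.117,.125): print(z,'wrist',k('w21',285,131,z),'scene',k('s21',170+41/6,150+95/6,z),'hubw',ray('w21',189,135,z-.025)[:2].round(4),'hubs',ray('s21',170+240/6,150+150/6,z-.025)[:2].round(4))
print(PV)
E
```

```text
0.105 wrist (np.float64(0.1078), np.float64(1.727)) scene (np.float64(0.1085), np.float64(1.522)) hubw [ 0.5409 -0.0905] hubs [ 0.5573 -0.0818]
0.117 wrist (np.float64(0.1077), np.float64(1.735)) scene (np.float64(0.098), np.float64(1.86)) hubw [ 0.5383 -0.0881] hubs [ 0.5346 -0.1065]
0.125 wrist (np.float64(0.1076), np.float64(1.74)) scene (np.float64(0.0981), np.float64(2.107)) hubw [ 0.5365 -0.0865] hubs [ 0.5195 -0.1229]
[ 0.5467 -0.0913]
```

View pics/c26.png

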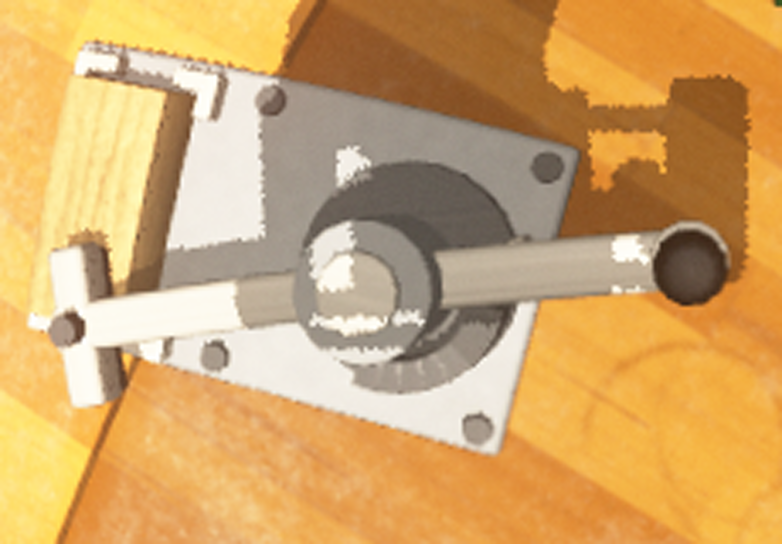

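```bash
python3 - <<'E'
from h import *
def cor(f,pts,s,ox,oy,z):
    c=np.array([ray(f,ox+u/s,oy+v/s,z)[:2] for u,v in pts]);return c
t=J;X=np.array([np.cos(t),np.sin(t)]);Y=np.array([-X[1],X[0]]);N=np.array([.5816,-.2112])
for w in cor('w21',[(82,82),(170,95)],3.4,80,55,.042): d=w-N;print(np.round([d@X,d@Y],4))
print(robot.job_done())
E
```

```text
[-0.0436 -0.0147]
[-0.0452  0.0247]
the job is handed in; nothing more can be done
None
```

The wooden block is lying in the nest, and the handle has been turned over the cam and has dropped into the notch with its foot on the block. I handed the job in at about 32 s; no verdict is reported.

**What I did**
- I took the plain small block at top-view pixel (301, 239), leaving the green one at (190, 273) and the larger one at (397, 258).
- I laid the block between the four locators. The wrist view then put its centre within about 1 mm of the nest centre.
- I turned the knob with the shut fingers in small steps. The push was about 2–4 N on the level, up to 9 N on the ramp and 0–3 N on the ridge. The fingers were clear of the knob after the drop.

**Last checks**
- **Handle:** q is about 1.73 from the wrist view. The scene pictures before and after show the hub and arm falling by roughly 10–12 mm, with the hub top at about 86 mm and the foot down on the block.
- **End stop:** no force anywhere near 15 N showed in the readings at the end of each step. I had no direct reading of the stop's position.
- **Other things on the bench:** they look unmoved in the last top picture, judged by eye.

**Checks that were weak or disagreed**
- The scene and wrist views disagreed on the knob's angle: 1.52 against 1.73 with the knob top taken at 105 mm. The scene value depends strongly on the assumed height.
- A last rough check of two block corners in the oblique, partly hidden view gave up to about 7 mm of scatter at one corner. The other corner was within 3 mm of its expected place. I put this down to reading the corner poorly, because the block still appears between its locators, but I did not re-measure it before handing in.
- The clamping force could not be measured directly.

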